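# Fit the coloured plates to the sample reader and plug in its code block

## Task

Fit every coloured plate on the carousel into the reader nest of its own colour: turn the carousel to bring each plate's bay to the open front of the guard, lift the plate out, tuck its far edge under the nest's lip and lower the near edge until it lies flat in the nest. When all the coloured plates that are there are fitted, plug the green code block fully home, upright, into the grey socket box. Leave the carousel with the grey blank plate, still in its bay, turned to the middle of the open front. Do not push the blue box, the mouse or the white tin about.

Things in the scene. Friction and masses are not known exactly. Their poses are not given: they have to be found in the camera images.
- carousel: fixed white base of the carousel, 320 mm square, origin under its centre, axis vertical through it. A clear guard (upper face 87 mm above the bench, corner posts) covers own x -130 to 160, |own y| < 160, but for a slot |own y| < 60 open from above from the front (own -x, green stripe, robot's side) to own x = +60. A plate comes out only with its bay at the front
- rotor: the carousel's white disc, 304 mm across, 10 mm thick, origin on the axis at its underside (22 mm above the bench); turns both ways about vertical z without stops, light friction (0.1 N m), stays where left. Four bays at own azimuths 0, 90, 180, 270 deg: pockets 93 mm (radial) x 66 mm, walls 5 mm high, centres 95 mm from the axis, floor 10 mm above the origin
- hub_grip (a point): on the carousel axis, at the height to grip the hub handle: a black upright bar 50 mm along the rotor's own x, 12 mm thick along its y, top 17 mm above this point; pinch it from above and twist to turn the carousel. It stands on a round hub 44 mm across whose top is 21 mm below this point
- bay3 (a point): centre of the floor of the bay at rotor azimuth 270 deg, which holds the grey blank plate; the coloured plates lie in the other bays
- red_plate (a point): centre (half-way up) of the red plate: flat insert 88 mm (own x) x 60 mm (own y) x 8 mm, 80 g, with an upright grip rib across its middle (12 mm along x, 44 mm along y, 30 mm tall above the plate); 38 mm tall in all, underside 19 mm below this point, own z up; the same turned end for end. In the carousel own x is radial. May be absent
- blue_plate (a point): centre (half-way up) of the blue plate: flat insert 88 mm (own x) x 60 mm (own y) x 8 mm, 80 g, with an upright grip rib across its middle (12 mm along x, 44 mm along y, 30 mm tall above the plate); 38 mm tall in all, underside 19 mm below this point, own z up; the same turned end for end. In the carousel own x is radial. May be absent
- yellow_plate (a point): centre (half-way up) of the yellow plate: flat insert 88 mm (own x) x 60 mm (own y) x 8 mm, 80 g, with an upright grip rib across its middle (12 mm along x, 44 mm along y, 30 mm tall above the plate); 38 mm tall in all, underside 19 mm below this point, own z up; the same turned end for end. In the carousel own x is radial. May be absent
- grey_plate (a point): centre (half-way up) of the grey plate: flat insert 88 mm (own x) x 60 mm (own y) x 8 mm, 80 g, with an upright grip rib across its middle (12 mm along x, 44 mm along y, 30 mm tall above the plate); 38 mm tall in all, underside 19 mm below this point, own z up; the same turned end for end. In the carousel own x is radial. Stays in its bay, which ends at the front
- deck: fixed aluminium deck of the reader, 150 x 270 x 6 mm, origin under its centre; three white nests stand on it side by side, 82 mm apart along own y, lips towards own +x (away from the robot). A plate cannot go into a nest level: tilt it 15 to 20 deg with its far edge low, put that edge under the lip, then lower the near edge behind the near wall
- seat_red (a point): centre of the pocket floor (16 mm above the bench) of the nest with red lip and near wall; +x towards the lip, z up. Pocket: x -46 to 46, y -32.5 to 32.5 mm. Lip: from x = 52 back to x = 36, full width, underside 15 mm above the floor, 4 mm thick. Near wall at x = -46, 11 mm high; side walls 9 mm high. A seated plate's centre is 19 mm above this point
- seat_blue (a point): centre of the pocket floor (16 mm above the bench) of the nest with blue lip and near wall; +x towards the lip, z up. Pocket: x -46 to 46, y -32.5 to 32.5 mm. Lip: from x = 52 back to x = 36, full width, underside 15 mm above the floor, 4 mm thick. Near wall at x = -46, 11 mm high; side walls 9 mm high. A seated plate's centre is 19 mm above this point
- seat_yellow (a point): centre of the pocket floor (16 mm above the bench) of the nest with yellow lip and near wall; +x towards the lip, z up. Pocket: x -46 to 46, y -32.5 to 32.5 mm. Lip: from x = 52 back to x = 36, full width, underside 15 mm above the floor, 4 mm thick. Near wall at x = -46, 11 mm high; side walls 9 mm high. A seated plate's centre is 19 mm above this point
- code_block_centre (a point): centre (half-way up) of the code block: a plug with a black foot 56 (own x) x 44 (own y) x 16 mm and on it a green upright grip 46 (x) x 24 (y) x 30 mm; 46 mm tall, 90 g; underside 23 mm below this point, own z up; the same turned end for end
- socket_mouth (a point): centre of the mouth of the hole in the upper face of the fixed grey socket box (110 x 90 x 34 mm, green stripes), 34 mm above the bench; hole 58 mm (own x) x 46 mm (own y), 16 mm deep. Fully home, the block's foot stands on the hole's floor, flush with the upper face, its centre 7 mm above this point
- tip_box: blue box 120 x 85 x 60 mm, bystander, origin at the centre of its underside
- mouse: black computer mouse, 100 x 60 x 30 mm, bystander, origin at the centre of its underside
- label_tin: round white tin, 62 mm across, 57 mm tall, bystander, origin at the centre of its underside

How it is judged:
On the way, in this order (a step that is already met when the one before it is completed fails the run):
1. every coloured plate that is present lies flat in the nest of its colour, under the lip (x of red_plate in the frame of seat_red between -0.006 and 0.006 m and y of red_plate in the frame of seat_red between -0.006 and 0.006 m and z of red_plate in the frame of seat_red between 0.015 and 0.0215 m and angle between each of red_plate, blue_plate, yellow_plate's own z axis and vertical below 0.05 rad and angle between the x axis of red_plate and the x axis of seat_red, either way round below 0.12 rad and x of blue_plate in the frame of seat_blue between -0.006 and 0.006 m and y of blue_plate in the frame of seat_blue between -0.006 and 0.006 m and z of blue_plate in the frame of seat_blue between 0.015 and 0.0215 m and angle between the x axis of blue_plate and the x axis of seat_blue, either way round below 0.12 rad and x of yellow_plate in the frame of seat_yellow between -0.006 and 0.006 m and y of yellow_plate in the frame of seat_yellow between -0.006 and 0.006 m and z of yellow_plate in the frame of seat_yellow between 0.015 and 0.0215 m and angle between the x axis of yellow_plate and the x axis of seat_yellow, either way round below 0.12 rad), for 0.2 s.
2. the code block is fully home in the socket (horizontal distance between code_block_centre and socket_mouth below 0.004 m and z of code_block_centre in the frame of socket_mouth between 0.003 and 0.01 m and angle between code_block_centre's own z axis and vertical below 0.06 rad and angle between the x axis of code_block_centre and the x axis of socket_mouth, either way round below 0.1 rad), for 0.2 s.
At the end, for the whole second after the job is handed in: each coloured plate present lies flat in its own nest (centre within 6 mm, tilt under 0.05, in line within 0.12 rad); the code block is home in the socket (within 4 mm, at most 3 mm short, tilt under 0.06, in line within 0.1 rad); the grey plate lies in bay 3, at the front within 25 mm sideways (all of step 1 and all of step 2 and distance between grey_plate and bay3 below 0.035 m and y of grey_plate in the frame of carousel between -0.025 and 0.025 m and x of grey_plate in the frame of carousel below -0.06 m); the robot touches nothing.
It fails at once if the blue box, mouse or white tin is pushed more than 40 mm or tipped over ((distance of tip_box from where it was at the start of the episode above 0.04 m or angle between tip_box's own z axis and vertical above 0.5 rad) or (distance of mouse from where it was at the start of the episode above 0.04 m or angle between mouse's own z axis and vertical above 0.5 rad) or (distance of label_tin from where it was at the start of the episode above 0.04 m or angle between label_tin's own z axis and vertical above 0.5 rad)).
Of plate_red, plate_blue, plate_yellow only 2 to 3 are there at a start; the rules pass over those that are not, and their reading is None.
At some moment in a run one of code_block may be knocked a few centimetres aside while the robot is not near it.
It also fails if it takes over 210 s, if anything falls off the work surface, if the arm or the gripper's body presses on something with over 40 N, if the wrist force passes 120 N, or if a joint passes its speed limit or range.

## Robot

A 7-joint arm with a two-finger parallel gripper is mounted at the origin on the work surface. World frame = base frame: x ahead of the robot, y to its left, z up, the work surface at z = 0. Lengths are in m, angles in rad, forces in N, time in s.
With the tool pointing down it reaches from about 0.425 to 0.875 m from the base axis. Payload 4.7 kg.
Tool frame: the origin (TCP) lies where the fingers leave the gripper's body, on its centre line; the fingertips stand 70 mm ahead of it and the grasp point (between the pads) lies 51 mm ahead of it; z points along the fingers, y is the line along which they close (so a half turn about z gives the same grasp; the last joint's range is limited). The gripper opens to 87 mm and grips with 3 to 60 N. Pads are 19 mm wide; open, the fingers measure 117 mm over their backs; the gripper's body (75 mm by 190 mm) begins 51 mm behind the grasp point.
Start: joints at [-1.264, 0.321, -0.07, 1.45, 0.023, 1.371, -0.057], TCP at [0.188, 0.622, 0.292] pointing down, gripper open.
Joint ranges: [-2.86, 2.86], [-0.3, 2.09], [-1.38, 1.24], [0.06, 2.45], [-1.56, 4.7], [0.09, 2.05], [-2.69, 2.69]. Speed limits (rad/s): [2.57, 2.57, 3.14, 3.14, 3.14, 3.14, 3.14].

## Interface

Orientations are given as a rotation vector (axis times angle).
In Python, from bench import get_state, get_image, get_calibration, close_job gives the robot as it stands.
- The arm moves only by the tool send_rows, never from a script. Its argument "rows" is a list of rows, each an object of numbers: "hand": the finger opening in mm, from 0 to 87; "x", "y", "z": the shift along the world's x, y, z in mm; "roll": the turn about the world's z in degrees. A call has 1 to 10 rows; each row shifts and turns the commanded pose from where the row before left it; what a row does not reach is not made up. A row lasts 1/10 s, in which the tool goes at most 50 mm and 8.59 degrees, less where a joint would pass 70% of its speed; a pose out of reach is approached as far as the arm can. A call is refused whole if a number of a shift passes 50 or a number of a turn 8.59, either way. A call with a gripper value outside its range is refused whole. The fingers move at their own pace and stop on an object; "force" is the grip in N (left out, the last holds). Time passes only in rows, so rows that do not move let the fingers close. It gives the time, the measured TCP pose, the force, the opening and the grip force at its end, in the units of the state.
- get_state(): the state, without advancing time (a new reading comes with each control period).
- get_image(name): name is "scene" or "side" or "wrist"; returns the picture (420x560x3 uint8, blue, green, red); there is no depth.
- get_calibration(name): a dict with "mtx" (3x3 intrinsics, pixels), "D" ([k1, k2, p1, p2, k3] as OpenCV has them; the pictures are not rectified), "world_from_camera" (4x4, takes a point from camera to world coordinates). Camera axes: x right, y down, z forward; pixel columns grow to the right and rows downward; lengths in m; the calibration is good to about 2 mm. A picture is of the moment at which its call begins: read the wrist's pose just before it. get_calibration takes no time and is no camera call; for the wrist camera it gives the pose at the moment of the call.
- close_job(): hands the job in; it is judged then, once.
The state is a dict: "time": time; "joint_positions": joint angles; "qd": joint speeds; "joint_torque": joint torques, N m; "position": TCP position; "tool_rot": TCP orientation; "ft_force": force on the tool from outside, world axes, zero at the start; "torque": the same for the moment, N m; "grip_width": opening from 0.0 (shut) to 1.0 (fully open); "grip_force": force on a finger pad.
Only numpy, scipy, OpenCV 4.12 (cv2) and the standard library are available. Lean on these libraries where they do the work, as an engineer would, in place of code of your own. Each camera call takes 0.05 s, during which the arm holds its last target. There are 200 camera calls.

## Working session

There is one attempt and no reset: what is moved stays moved. The work goes in short steps, Python scripts to look and compute and a tool call to move; the robot and the scene stay as the last step left them, time stands still between calls to the robot, and variables do not carry over. Pictures are saved under pics/ and viewed, at most 14 in all, crops included, and the job is handed in when it is done.

Besides the shell and the picture viewer there is one more tool, called by a JSON object that holds its "op" and its "data", one argument or row to a line. send_rows: Moves the arm, as the interface text tells. Its arguments: {"type":"object","properties":{"rows":{"type":"array","items":{"type":"object","properties":{"hand":{"type":"number"},"x":{"type":"number"},"y":{"type":"number"},"z":{"type":"number"},"roll":{"type":"number"}}}},"force":{"type":"number"}},"required":["rows"]}

```bash
ls; mkdir -p pics; cat > h.py <<'E'
import numpy as np, cv2
from bench import get_state, get_image, get_calibration
def snap(n,f):
    c=get_calibration(n); im=get_image(n); cv2.imwrite(f'pics/{f}.png',im); np.savez(f'pics/{f}.npz',**{k:np.array(c[k]) for k in('mtx','D','world_from_camera')}); return im
def load(f):
    return cv2.imread(f'pics/{f}.png'), dict(np.load(f'pics/{f}.npz'))
def onplane(c,px,z):
    p=cv2.undistortPoints(np.array(px,float).reshape(-1,1,2),c['mtx'],c['D']).reshape(-1,2)
    T=c['world_from_camera']; d=np.c_[p,np.ones(len(p))]@T[:3,:3].T; o=T[:3,3]
    return o+d*((z-o[2])/d[:,2])[:,None]
def proj(c,P):
    T=np.linalg.inv(c['world_from_camera'])
    return cv2.projectPoints(np.array(P,float).reshape(-1,1,3),cv2.Rodrigues(T[:3,:3])[0],T[:3,3],c['mtx'],c['D'])[0].reshape(-1,2)
E
python3 - <<'E'
from h import *
for n in('scene','side','wrist'):
    snap(n,n+'0'); T=np.array(get_calibration(n)['world_from_camera']); print(n,T.round(3).tolist())
print(get_state())
E
```

```text
pics
scene [[0.391, 0.605, -0.694, 1.272], [0.92, -0.243, 0.308, -0.282], [0.018, -0.758, -0.651, 0.752], [0.0, 0.0, 0.0, 1.0]]
side [[0.989, -0.076, 0.128, 0.377], [-0.148, -0.621, 0.77, -0.936], [0.021, -0.78, -0.626, 0.855], [0.0, 0.0, 0.0, 1.0]]
wrist [[0.29, 0.911, 0.292, 0.107], [0.957, -0.275, -0.091, 0.646], [-0.002, 0.306, -0.952, 0.384], [0.0, 0.0, 0.0, 1.0]]
{'time': 0.15, 'joint_positions': array([-1.26389817,  0.32166352, -0.07007414,  1.45141288,  0.02257279,
        1.37080789, -0.05688138]), 'qd': array([-0.00083474, -0.00295437, -0.00011126, -0.00372521, -0.00088618,
       -0.00071422,  0.00096877]), 'joint_torque': array([ 1.17269797e-04, -4.91794181e+01, -4.04431522e-01, -3.12877500e+01,
       -6.39279862e-02,  4.04667319e-02,  1.14085069e-04]), 'position': array([0.18755438, 0.62201212, 0.29139649]), 'tool_rot': array([-4.58218917e-01, -3.10783782e+00,  2.35197553e-03]), 'ft_force': array([ 0.09381271,  0.09628408, -0.02054192]), 'torque': array([ 0.07499293, -0.02171225, -0.0205145 ]), 'grip_force': 0.0, 'grip_width': 1.0010850449528863}
```

View pics/scene0.png

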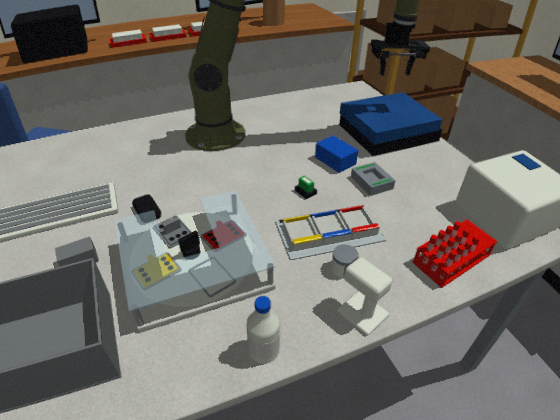

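View pics/side0.png

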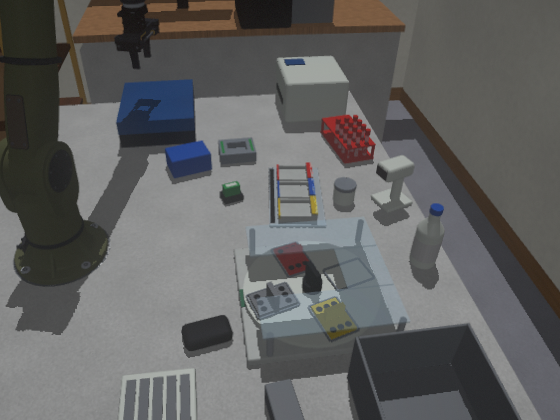

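```bash
python3 - <<'E'
from h import *
a,_=load('scene0'); b,_=load('side0')
A=cv2.resize(a[150:330,110:400],None,fx=2.7,fy=2.7,interpolation=cv2.INTER_CUBIC)
B=cv2.resize(b[120:360,150:410],None,fx=2.5,fy=2.5,interpolation=cv2.INTER_CUBIC)
cv2.imwrite('pics/cA.png',A);cv2.imwrite('pics/cB.png',B);print(A.shape,B.shape)
E
```

```text
(486, 783, 3) (600, 650, 3)
```

View pics/cA.png

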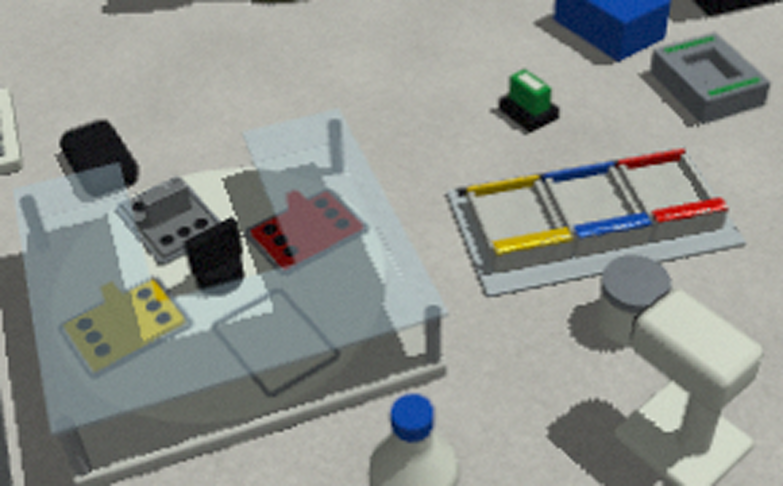

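View pics/cB.png

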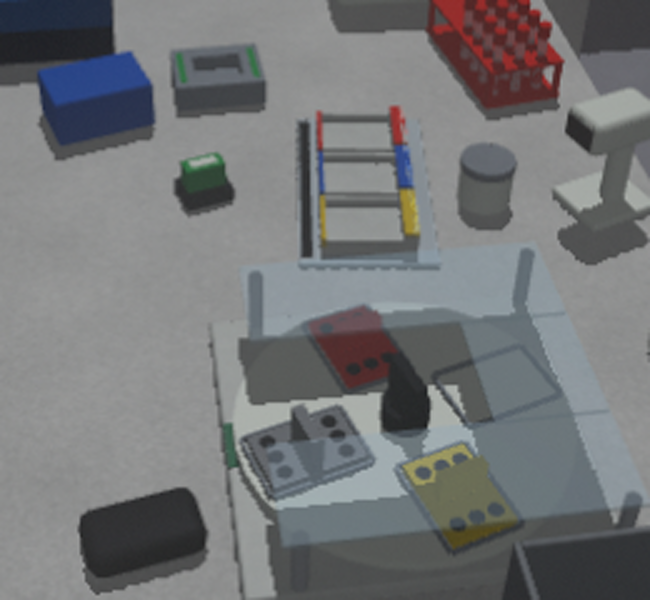

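```bash
cat >> h.py <<'E'
R=dict(red=[((0,120,60),(6,255,255)),((174,120,60),(180,255,255))],yellow=[((20,120,80),(34,255,255))],blue=[((105,130,60),(122,255,255))],green=[((45,90,40),(85,255,255))])
def blobs(im,col,amin=25):
    h=cv2.cvtColor(im,cv2.COLOR_BGR2HSV); m=sum(cv2.inRange(h,a,b) for a,b in R[col])
    n,_,s,c=cv2.connectedComponentsWithStats(m); return [(int(s[i,4]),c[i].round(1).tolist(),s[i,:4].tolist()) for i in range(1,n) if s[i,4]>=amin]
E
python3 - <<'E'
from h import *
for f in('scene0','side0'):
    im,c=load(f)
    for k in R:
        for a,p,bb in blobs(im,k):
            if 90<p[1]<320 and 150<p[0]<420: print(f,k,a,p,bb,'z35',onplane(c,[p],.033)[0,:2].round(3))
S,c=load('scene0'); a=lambda x,y:(110+x/2.7,150+y/2.7)
print('base far edge corners z~.02',onplane(c,[a(82,478),a(445,370)],.02).round(3)[:,:2])
print('guard corners z.087',onplane(c,[a(440,308),a(50,425),a(340,112)],.087).round(3)[:,:2])
print('deck corners z.006',onplane(c,[a(488,290),a(743,241),a(450,195)],.006).round(3)[:,:2])
print('block/sock',onplane(c,[a(528,75)],.046).round(3),onplane(c,[a(710,68)],.034).round(3), 'socket corners',onplane(c,[a(712,35),a(767,82),a(706,108),a(652,66)],.034).round(3))
b=lambda x,y:(150+x/2.5,120+y/2.5)
D,c=load('side0')
print('sock',onplane(c,[b(218,66)],.034).round(3),'blk',onplane(c,[b(203,162)],.046).round(3),'corners',onplane(c,[b(171,50),b(258,45),b(264,83),b(176,90)],.034).round(3))
print('deck',onplane(c,[b(440,265),b(300,262)],.006).round(3))
print('guard',onplane(c,[b(532,243),b(650,490),b(245,268)],.087).round(3))
E
```

```text
scene0 red 86 [351.4, 208.5] [339, 205, 25, 7] z35 [0.587 0.235]
scene0 red 123 [364.5, 227.5] [352, 223, 27, 10] z35 [0.667 0.228]
scene0 red 113 [210.4, 239.8] [203, 231, 16, 18] z35 [ 0.558 -0.163]
scene0 yellow 92 [296.2, 218.3] [283, 215, 27, 7] z35 [0.566 0.074]
scene0 yellow 158 [306.6, 238.9] [293, 234, 29, 11] z35 [0.647 0.066]
scene0 yellow 57 [169.9, 260.6] [164, 254, 13, 16] z35 [ 0.59  -0.273]
scene0 yellow 82 [163.4, 267.9] [159, 257, 12, 19] z35 [ 0.607 -0.292]
scene0 blue 2703 [395.8, 116.4] [342, 93, 100, 51] z35 [0.172 0.687]
scene0 blue 1051 [336.1, 153.3] [315, 136, 43, 37] z35 [0.322 0.333]
scene0 blue 82 [324.0, 213.3] [311, 210, 27, 7] z35 [0.576 0.154]
scene0 blue 124 [336.5, 232.9] [323, 229, 28, 9] z35 [0.657 0.148]
scene0 blue 221 [262.1, 304.3] [255, 296, 15, 18] z35 [ 0.791 -0.111]
scene0 green 30 [364.6, 166.0] [356, 164, 18, 5] z35 [0.421 0.383]
scene0 green 151 [305.8, 184.9] [298, 176, 16, 17] z35 [0.441 0.163]
scene0 green 38 [381.2, 181.6] [372, 179, 19, 6] z35 [0.512 0.386]
side0 red 1211 [347.7, 135.5] [322, 115, 53, 48] z35 [0.834 0.403]
side0 re
[... 447 characters left out ...]
0.145]
side0 green 42 [230.2, 186.3] [223, 182, 16, 8] z35 [0.434 0.172]
base far edge corners z~.02 [[ 0.742 -0.37 ]
 [ 0.749 -0.064]]
guard corners z.087 [[ 0.736 -0.063]
 [ 0.736 -0.378]
 [ 0.46  -0.059]]
deck corners z.006 [[0.667 0.013]
 [0.705 0.275]
 [0.533 0.03 ]]
block/sock [[0.424 0.169 0.046]] [[0.475 0.38  0.034]] socket corners [[0.418 0.42  0.034]
 [0.522 0.427 0.034]
 [0.537 0.334 0.034]
 [0.447 0.318 0.034]]
sock [[0.472 0.376 0.034]] blk [[0.436 0.161 0.046]] corners [[0.416 0.421 0.034]
 [0.527 0.42  0.034]
 [0.524 0.33  0.034]
 [0.416 0.327 0.034]]
deck [[0.671 0.004 0.006]
 [0.526 0.027 0.006]]
guard [[ 0.739 -0.065  0.087]
 [ 0.747 -0.369  0.087]
 [ 0.459 -0.067  0.087]]
```

{"op": "send_rows", "data": {
  "rows": [
    {"x": 40, "y": -40, "roll": 8.5},
    {"x": 40, "y": -40, "roll": 8.5},
    {"x": 40, "y": -40},
    {"x": 40, "y": -40},
    {"x": 40, "y": -40},
    {"x": 40, "y": -40},
    {"x": 22, "y": -12},
    {"x": 0},
    {"x": 0}
  ]
}}

```text
schema error: expected keys hand, x, y, z, roll
```

```bash
python3 -c "
from h import *
snap('wrist','w_sock')
print(get_state()['position'],get_state()['tool_rot'])"
```

```text
[0.18757409 0.62209293 0.29157437] [-4.58254210e-01 -3.10791101e+00  1.78843353e-03]
```

{"op": "send_rows", "data": {
  "rows": [
    {"x": 15, "y": -40},
    {"x": 15, "y": -40},
    {"x": 15, "y": -40},
    {"x": 15, "y": -40},
    {"x": 10, "y": -40},
    {"y": -20},
    {"x": 0},
    {"x": 0}
  ]
}}

```text
schema error: expected keys hand, x, y, z, roll
```

```bash
python3 -c "
from h import *
snap('wrist','w_nest')
print(get_state()['position'],get_state()['tool_rot'])"
```

```text
[0.18756713 0.62215864 0.29173047] [-4.58170565e-01 -3.10794521e+00  1.38933810e-03]
```

{"op": "send_rows", "data": {
  "rows": [
    {"y": -45},
    {"y": -45},
    {"y": -45},
    {"y": -45},
    {"y": -45},
    {"x": -10, "y": -45},
    {"x": -10, "y": -45},
    {"x": -10, "y": -40},
    {"x": 0},
    {"x": 0}
  ]
}}

```text
schema error: expected keys hand, x, y, z, roll
```

```bash
python3 -c "
from h import *
snap('wrist','w_car')
print(get_state()['position'],get_state()['tool_rot'])
a=[load(f)[0] for f in('w_sock','w_nest','w_car')]
cv2.imwrite('pics/m1.png',np.hstack([cv2.resize(a[0],(400,300)),cv2.resize(a[1],(400,300))]))
"
```

```text
[0.18760456 0.62220523 0.29189924] [-4.58261789e-01 -3.10797188e+00  9.66366468e-04]
```

View pics/w_car.png

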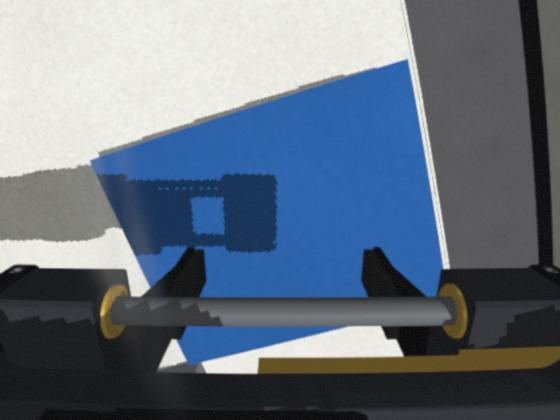

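View pics/m1.png

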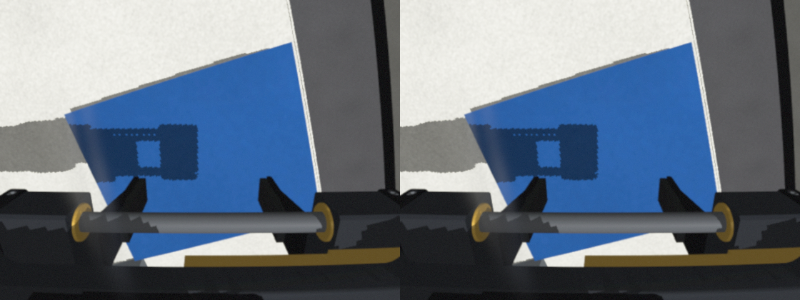

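{"op": "send_rows", "data": {
  "rows": [
    {"x": 40, "y": -30, "z": 10, "roll": 8.5, "hand": 70},
    {"x": 40, "y": -30, "z": 10, "roll": 8.5, "hand": 70},
    {"x": 40, "y": -30, "z": 10, "roll": 0, "hand": 70},
    {"x": 40, "y": -30, "z": 10, "roll": 0, "hand": 70},
    {"x": 40, "y": -30, "z": 10, "roll": 0, "hand": 70},
    {"x": 40, "y": -30, "z": 10, "roll": 0, "hand": 70},
    {"x": 40, "y": -30, "z": 10, "roll": 0, "hand": 70},
    {"x": 40, "y": -30, "z": 10, "roll": 0, "hand": 70},
    {"x": 22, "y": -12, "z": 0, "roll": 0, "hand": 70},
    {"x": 0, "y": 0, "z": 0, "roll": 0, "hand": 70}
  ]
}}

```text
time: 1.3
position: [0.5265, 0.3715, 0.3704]
tool_rot: [0.015, 3.139, -0.003]
ft_force: [-0.5, -0.1, -0.4]
grip_width: 0.804
grip_force: 0.0
```

```bash
python3 -c "
from h import *
snap('wrist','w_sock')
print(get_state()['position'],get_state()['tool_rot'])"
```

```text
[0.52382426 0.37410019 0.37009966] [ 8.91910439e-03  3.14151997e+00 -1.01247597e-03]
```

{"op": "send_rows", "data": {
  "rows": [
    {"x": 25, "y": -40, "z": 0, "roll": 0, "hand": 70},
    {"x": 25, "y": -40, "z": 0, "roll": 0, "hand": 70},
    {"x": 25, "y": -40, "z": 0, "roll": 0, "hand": 70},
    {"x": 25, "y": -40, "z": 0, "roll": 0, "hand": 70},
    {"x": 25, "y": -40, "z": 0, "roll": 0, "hand": 70},
    {"x": 15, "y": -20, "z": 0, "roll": 0, "hand": 70},
    {"x": 0, "y": 0, "z": 0, "roll": 0, "hand": 70},
    {"x": 0, "y": 0, "z": 0, "roll": 0, "hand": 70}
  ]
}}

```text
time: 2.15
position: [0.6613, 0.158, 0.3699]
tool_rot: [0.001, -3.14, -0.003]
ft_force: [0.4, 1.6, -1.1]
grip_width: 0.804
grip_force: 0.0
```

```bash
python3 -c "
from h import *
snap('wrist','w_nest')
print(get_state()['position'],get_state()['tool_rot'])"
```

```text
[0.66102371 0.15908486 0.37003747] [ 0.00374379 -3.14021774 -0.00318485]
```

{"op": "send_rows", "data": {
  "rows": [
    {"x": 0, "y": -45, "z": 0, "roll": 0, "hand": 70},
    {"x": 0, "y": -45, "z": 0, "roll": 0, "hand": 70},
    {"x": 0, "y": -45, "z": 0, "roll": 0, "hand": 70},
    {"x": 0, "y": -45, "z": 0, "roll": 0, "hand": 70},
    {"x": 0, "y": -45, "z": 0, "roll": 0, "hand": 70},
    {"x": -10, "y": -45, "z": 0, "roll": 0, "hand": 70},
    {"x": -10, "y": -45, "z": 0, "roll": 0, "hand": 70},
    {"x": -10, "y": -45, "z": 0, "roll": 0, "hand": 70},
    {"x": 0, "y": 0, "z": 0, "roll": 0, "hand": 70},
    {"x": 0, "y": 0, "z": 0, "roll": 0, "hand": 70}
  ]
}}

```text
time: 3.2
position: [0.6321, -0.2027, 0.3706]
tool_rot: [0.001, 3.141, 0.003]
ft_force: [0.8, 1.1, 0.3]
grip_width: 0.805
grip_force: 0.0
```

```bash
python3 -c "
from h import *
snap('wrist','w_car')
print(get_state()['position'],get_state()['tool_rot'],get_state()['time'])
a=[load(f)[0] for f in('w_sock','w_nest','w_car')]
cv2.imwrite('pics/m2.png',np.hstack([cv2.resize(a[0],(400,300)),cv2.resize(a[1],(400,300))]))
"
```

```text
[ 0.63279762 -0.2009305   0.37042388] [-0.00359036  3.14099671  0.00361368] 3.25
```

View pics/w_car.png

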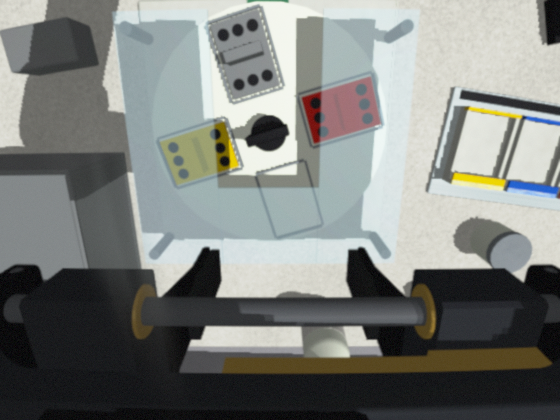

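View pics/m2.png

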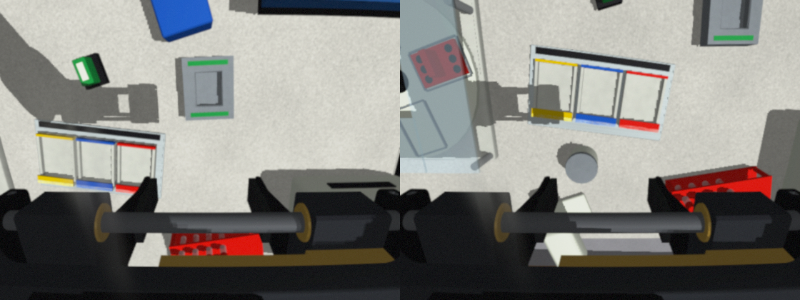

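```bash
python3 - <<'E'
from h import *
im,c=load('w_car')
hsv=cv2.cvtColor(im,cv2.COLOR_BGR2HSV)
m=dict(red=cv2.inRange(hsv,(0,90,60),(8,255,255))|cv2.inRange(hsv,(172,90,60),(180,255,255)),yellow=cv2.inRange(hsv,(18,70,60),(36,255,255)))
ctr={}
for k,b in m.items():
    b=b.copy(); b[:, 420:]=0; b[240:]=0
    b=cv2.morphologyEx(b,cv2.MORPH_CLOSE,np.ones((9,9)))
    q=max(cv2.findContours(b,0,2)[0],key=cv2.contourArea); r=cv2.minAreaRect(q); P=onplane(c,cv2.boxPoints(r),.04)[:,:2]
    e=np.linalg.norm(P-np.roll(P,1,0),axis=1); ctr[k]=P.mean(0); i=np.argmax(e); d=P[i]-P[i-1]
    print(k,r,ctr[k].round(4),e.round(3),'long axis deg',np.degrees(np.arctan2(d[1],d[0])).round(1))
d=ctr['red']-ctr['yellow']; print('mid',(ctr['red']+ctr['yellow'])/2,np.linalg.norm(d),np.degrees(np.arctan2(d[1],d[0])))
# front grey outline
g=(hsv[...,2]<60).astype(np.uint8)*255; g[:115]=0;g[150:]=0;g[:,:240]=0;g[:,295:]=0
n,_,s,cc=cv2.connectedComponentsWithStats(g); print(s[1:],cc[1:].round(1))
# guard corners from posts / plate: 4 guard corners px by eye
for z in(.087,): print(onplane(c,[(115,12),(418,10),(133,262),(402,262)],z)[:,:2].round(4))
# nests
im,c=load('w_nest')
S={}
for k in('red','blue','yellow'):
    for a,p,bb in blobs(im,k,60):
        if 60<p[1]<185 and 160<p[0]<390:
            for z in(.027,.035): print(k,a,p,bb,z,onplane(c,[p],z)[0,:2].round(4))
im,c=load('w_sock'); 
for a,p,bb in blobs(im,'green',40): print('g',a,p,bb,onplane(c,[p],.034)[0,:2].round(4))
im,c=load('w_nest')
for a,p,bb in blobs(im,'green',40): print('g nest',a,p,bb,onplane(c,[p],.034)[0,:2].round(4))
E
```

```text
red ((311.5, 117.5), (51.0, 19.0), 90.0) [ 0.5642 -0.1681] [0.062 0.023 0.062 0.024] long axis deg 1.7
yellow ((200.17660522460938, 154.24807739257812), (48.08440399169922, 66.71324157714844), 70.94229125976562) [ 0.6099 -0.3117] [0.062 0.087 0.06  0.091] long axis deg -71.3
mid [ 0.58703503 -0.2399027 ] 0.15075905321621552 107.64046558773448
[[246 116  42  34 984]] [[267.2 133. ]]
[[ 0.453  -0.3786]
 [ 0.4525 -0.0637]
 [ 0.7404 -0.398 ]
 [ 0.7408 -0.0509]]
red 211 [345.5, 104.2] [317, 99, 58, 12] 0.027 [0.5759 0.2367]
red 211 [345.5, 104.2] [317, 99, 58, 12] 0.035 [0.5759 0.2352]
red 607 [333.4, 174.7] [307, 167, 56, 16] 0.027 [0.6676 0.2251]
red 607 [333.4, 174.7] [307, 167, 56, 16] 0.035 [0.666  0.2239]
blue 177 [282.9, 95.4] [254, 91, 58, 10] 0.027 [0.5653 0.1567]
blue 177 [282.9, 95.4] [254, 91, 58, 10] 0.035 [0.5656 0.1567]
blue 437 [273.6, 165.6] [246, 159, 57, 15] 0.027 [0.6552 0.1441]
blue 437 [273.6, 165.6] [246, 159, 57, 15] 0.035 [0.6537 0.1443]
yellow 227 [218.1, 87.0] [189, 82, 60, 11] 0.027 [0.5549 0.075 ]
yellow 227 [218.1, 87.0] [189, 82, 60, 11] 0.035 [0.5553 0.0765]
yellow 654 [211.4, 159.5] [184, 151, 57, 18] 0.027 [0.6467 0.0608]
yellow 654 [211.4, 159.5] [184, 151, 57, 18] 0.035 [0.6455 0.0626]
g 797 [123.3, 99.4] [102, 79, 39, 42] [0.4329 0.1677]
g 370 [290.5, 87.4] [263, 83, 56, 9] [0.4226 0.3794]
g 315 [293.1, 159.6] [267, 156, 53, 8] [0.5126 0.3824]
g nest 47 [288.7, 1.3] [283, 0, 16, 5] [0.4602 0.1635]
g nest 384 [466.5, 52.8] [439, 49, 56, 8] [0.5134 0.3818]
```

```bash
python3 - <<'E'
from h import *
C=np.array([.581,-.2205])
for f,(r0,r1,c0,c1) in dict(scene0=(225,262,172,206),side0=(255,285,300,326)).items():
    im,c=load(f); g=(im.max(2)<45).astype(np.uint8); m=np.zeros_like(g); m[r0:r1,c0:c1]=g[r0:r1,c0:c1]
    n,l,s,cc=cv2.connectedComponentsWithStats(m); i=1+np.argmax(s[1:,4]); print(f,s[i],cc[i].round(1))
    ys,xs=np.where(l==i); print('top px',xs[ys==ys.min()],ys.min(),'bot',ys.max())
    for z in(.05,.07,.09,.1,.11): print(z,proj(c,[[*C,z]]).round(1))
    for s_ in(-1,1): print('ends@.1',proj(c,[[*(C+s_*.025*np.array([np.cos(np.radians(107.7)),np.sin(np.radians(107.7))])),.1]]).round(1))
E
```

```text
scene0 [179 231  21  26 388] [189.5 243.9]
top px [194 195] 231 bot 256
0.05 [[189.3 247.4]]
0.07 [[188.1 241.7]]
0.09 [[187.  235.8]]
0.1 [[186.4 232.8]]
0.11 [[185.7 229.7]]
ends@.1 [[177.1 237.6]]
ends@.1 [[195.5 228.1]]
side0 [303 262  18  23 183] [311.4 277.1]
top px [303 305] 262 bot 284
0.05 [[311.  281.3]]
0.07 [[311.6 275.1]]
0.09 [[312.3 268.6]]
0.1 [[312.6 265.3]]
0.11 [[312.9 262. ]]
ends@.1 [[318.5 273.1]]
ends@.1 [[306.9 257.8]]
```

{"op": "send_rows", "data": {
  "rows": [
    {"x": -26, "y": -10, "z": -30, "roll": -8.5, "hand": 50},
    {"x": -26, "y": -10, "z": -30, "roll": -8.5, "hand": 50},
    {"x": 0, "y": 0, "z": -30, "roll": -8.5, "hand": 50},
    {"x": 0, "y": 0, "z": -30, "roll": -8.5, "hand": 50},
    {"x": 0, "y": 0, "z": -30, "roll": -8.5, "hand": 50},
    {"x": 0, "y": 0, "z": -30, "roll": -8.5, "hand": 50},
    {"x": 0, "y": 0, "z": -20, "roll": -8.5, "hand": 50},
    {"x": 0, "y": 0, "z": 0, "roll": -8.5, "hand": 50},
    {"x": 0, "y": 0, "z": 0, "roll": -4.3, "hand": 50},
    {"x": 0, "y": 0, "z": 0, "roll": 0, "hand": 50}
  ]
}}

```text
time: 4.25
position: [0.5814, -0.2201, 0.17]
tool_rot: [-1.847, -2.54, -0.002]
ft_force: [-0.0, 0.7, 0.1]
grip_width: 0.577
grip_force: 0.0
```

```bash
cat >> h.py <<'E'
from scipy.spatial.transform import Rotation as Ro
def st():
    s=get_state(); y=Ro.from_rotvec(s['tool_rot']).as_matrix()[:,1]
    print('t',s['time'],'pos',s['position'].round(4),'psi',np.degrees(np.arctan2(y[1],y[0])).round(2),'f',s['ft_force'].round(1),'w',round(s['grip_width']*87,1),'gf',round(float(s['grip_force']),1),'j7',s['joint_positions'][6].round(2)); return s
E
python3 -c "
from h import *
snap('wrist','w_hub'); st()"
```

```text
t 4.3 pos [ 0.5813 -0.2206  0.1702] psi 18.01 f [0.2 0.9 0.9] w 49.6 gf 0.0 j7 0.81
```

View pics/w_hub.png

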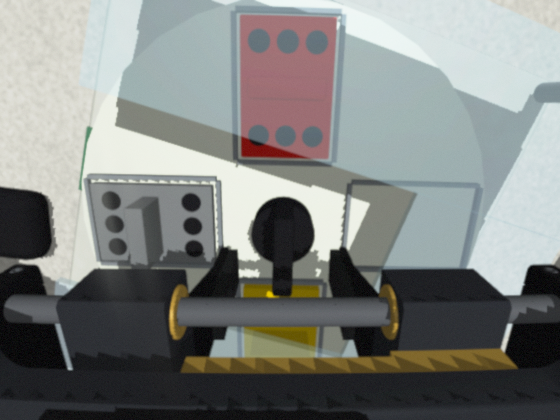

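{"op": "send_rows", "data": {
  "rows": [
    {"x": 0, "y": 0, "z": -20, "roll": 0, "hand": 50},
    {"x": 0, "y": 0, "z": -15, "roll": 0, "hand": 50},
    {"x": 0, "y": 0, "z": -11, "roll": 0, "hand": 50},
    {"x": 0, "y": 0, "z": 0, "roll": 0, "hand": 5},
    {"x": 0, "y": 0, "z": 0, "roll": 0, "hand": 5},
    {"x": 0, "y": 0, "z": 0, "roll": 0, "hand": 5},
    {"x": 0, "y": 0, "z": 0, "roll": 0, "hand": 5},
    {"x": 0, "y": 0, "z": 0, "roll": 0, "hand": 5},
    {"x": 0, "y": 0, "z": 0, "roll": 0, "hand": 5}
  ],
  "force": 25
}}

```text
time: 5.2
position: [0.5818, -0.2238, 0.125]
tool_rot: [1.853, 2.532, 0.003]
ft_force: [4.4, 1.4, -2.8]
grip_width: 0.136
grip_force: 25.0
```

```bash
python3 -c "
from h import *
st()"
```

```text
t 5.2 pos [ 0.5818 -0.2238  0.125 ] psi 17.62 f [ 4.4  1.4 -2.8] w 11.8 gf 25.0 j7 0.83
```

{"op": "send_rows", "data": {
  "rows": [
    {"x": 0, "y": 0, "z": 0, "roll": 8.5, "hand": 5},
    {"x": 0, "y": 0, "z": 0, "roll": 8.5, "hand": 5},
    {"x": 0, "y": 0, "z": 0, "roll": 8.5, "hand": 5},
    {"x": 0, "y": 0, "z": 0, "roll": 8.5, "hand": 5},
    {"x": 0, "y": 0, "z": 0, "roll": 8.5, "hand": 5},
    {"x": 0, "y": 0, "z": 0, "roll": 8.5, "hand": 5},
    {"x": 0, "y": 0, "z": 0, "roll": 8.5, "hand": 5},
    {"x": 0, "y": 0, "z": 0, "roll": 8.5, "hand": 5},
    {"x": 0, "y": 0, "z": 0, "roll": 4.5, "hand": 5},
    {"x": 0, "y": 0, "z": 0, "roll": 0, "hand": 5}
  ]
}}

```text
time: 6.2
position: [0.5836, -0.2213, 0.125]
tool_rot: [-0.011, 3.135, 0.003]
ft_force: [7.7, 2.5, -3.8]
grip_width: 0.138
grip_force: 25.0
```

```bash
python3 -c "
from h import *
st()"
```

```text
t 6.2 pos [ 0.5836 -0.2213  0.125 ] psi 90.4 f [ 7.7  2.5 -3.8] w 12.0 gf 25.0 j7 2.01
```

{"op": "send_rows", "data": {
  "rows": [
    {"x": 0, "y": 0, "z": 0, "roll": 0, "hand": 50},
    {"x": 0, "y": 0, "z": 0, "roll": 0, "hand": 50},
    {"x": 0, "y": 0, "z": 0, "roll": 0, "hand": 50},
    {"x": 0, "y": 0, "z": 20, "roll": 0, "hand": 50},
    {"x": 0, "y": 0, "z": 40, "roll": 0, "hand": 60},
    {"x": 0, "y": 0, "z": 40, "roll": 0, "hand": 60},
    {"x": 0, "y": 0, "z": 30, "roll": 0, "hand": 60},
    {"x": 0, "y": 0, "z": 0, "roll": 0, "hand": 60},
    {"x": 0, "y": 0, "z": 0, "roll": 0, "hand": 60}
  ]
}}

```text
time: 7.1
position: [0.5799, -0.2246, 0.255]
tool_rot: [-0.002, 3.141, -0.001]
ft_force: [-0.7, 0.0, -0.8]
grip_width: 0.682
grip_force: 0.0
```

```bash
python3 -c "
from h import *
st(); im=snap('wrist','w_red'); im,c=load('w_red')
hsv=cv2.cvtColor(im,cv2.COLOR_BGR2HSV); b=cv2.inRange(hsv,(0,90,50),(8,255,255))|cv2.inRange(hsv,(172,90,50),(180,255,255))
b=cv2.morphologyEx(b,cv2.MORPH_CLOSE,np.ones((15,15))); 
q=max(cv2.findContours(b,0,2)[0],key=cv2.contourArea); r=cv2.minAreaRect(q); P=onplane(c,cv2.boxPoints(r),.04)[:,:2]; print(r,P.round(4).tolist(),P.mean(0))"
```

```text
t 7.1 pos [ 0.5799 -0.2246  0.255 ] psi 90.08 f [-0.7  0.  -0.8] w 59.3 gf 0.0 j7 1.98
((288.5, 92.0), (102.0, 69.0), 90.0) [[0.4432, -0.2512], [0.4431, -0.1919], [0.5301, -0.189], [0.5302, -0.2532]] [ 0.48665792 -0.22133372]
```

View pics/w_red.png

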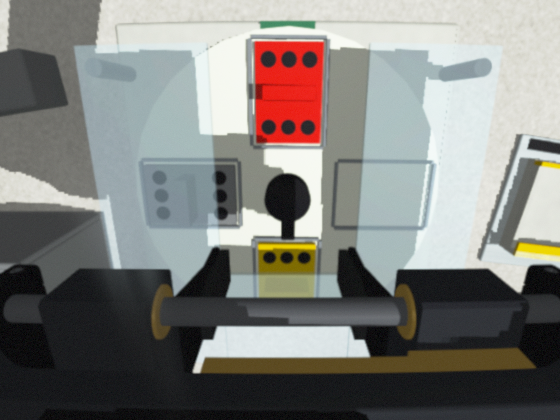

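{"op": "send_rows", "data": {
  "rows": [
    {"x": -40, "y": 3, "z": 0, "roll": 0, "hand": 60},
    {"x": -40, "y": 0, "z": 0, "roll": 0, "hand": 60},
    {"x": -12, "y": 0, "z": -30, "roll": 0, "hand": 60},
    {"x": 0, "y": 0, "z": -40, "roll": 0, "hand": 60},
    {"x": 0, "y": 0, "z": -30, "roll": 0, "hand": 60},
    {"x": 0, "y": 0, "z": 0, "roll": 0, "hand": 60},
    {"x": 0, "y": 0, "z": 0, "roll": 0, "hand": 60}
  ],
  "force": 12
}}

```text
time: 7.85
position: [0.4874, -0.2208, 0.1537]
tool_rot: [0.003, -3.139, -0.001]
ft_force: [0.3, -0.6, 0.9]
grip_width: 0.694
grip_force: 0.0
```

```bash
python3 -c "
from h import *
st(); im=snap('wrist','w_red2'); im,c=load('w_red2')
hsv=cv2.cvtColor(im,cv2.COLOR_BGR2HSV); b=cv2.inRange(hsv,(0,90,50),(8,255,255))|cv2.inRange(hsv,(172,90,50),(180,255,255))
q=max(cv2.findContours(b,0,2)[0],key=cv2.contourArea); x,y,w,h=cv2.boundingRect(q);print(x,y,w,h); P=onplane(c,[(x,y),(x+w,y)],.04)[:,:2]; print(P.round(4))"
```

```text
t 7.85 pos [ 0.4874 -0.2208  0.1537] psi 90.12 f [ 0.3 -0.6  0.9] w 60.4 gf 0.0 j7 2.02
238 168 93 123
[[ 0.4417 -0.251 ]
 [ 0.4416 -0.1916]]
```

{"op": "send_rows", "data": {
  "rows": [
    {"x": -1, "y": 0, "z": -20, "roll": 0, "hand": 60},
    {"x": 0, "y": 0, "z": -20, "roll": 0, "hand": 60},
    {"x": 0, "y": 0, "z": 0, "roll": 0, "hand": 60},
    {"x": 0, "y": 0, "z": 0, "roll": 0, "hand": 35},
    {"x": 0, "y": 0, "z": 0, "roll": 0, "hand": 35},
    {"x": 0, "y": 0, "z": 0, "roll": 0, "hand": 35},
    {"x": 0, "y": 0, "z": 0, "roll": 0, "hand": 35},
    {"x": 0, "y": 0, "z": 0, "roll": 0, "hand": 35},
    {"x": 0, "y": 0, "z": 0, "roll": 0, "hand": 35}
  ],
  "force": 12
}}

```text
time: 8.8
position: [0.4881, -0.2213, 0.1159]
tool_rot: [-0.004, 3.139, -0.001]
ft_force: [-0.8, 0.4, 6.2]
grip_width: 0.506
grip_force: 12.0
```

{"op": "send_rows", "data": {
  "rows": [
    {"x": 0, "y": 0, "z": 10, "roll": 0, "hand": 35},
    {"x": 0, "y": 0, "z": 20, "roll": 0, "hand": 35},
    {"x": 0, "y": 0, "z": 40, "roll": 0, "hand": 35},
    {"x": 0, "y": 0, "z": 40, "roll": 0, "hand": 35},
    {"x": 0, "y": 0, "z": 20, "roll": 0, "hand": 35},
    {"x": 0, "y": 0, "z": 0, "roll": 0, "hand": 35},
    {"x": 0, "y": 0, "z": 0, "roll": 0, "hand": 35}
  ]
}}

```text
time: 9.5
position: [0.4868, -0.2208, 0.2443]
tool_rot: [-0.004, 3.142, 0.0]
ft_force: [-0.1, 0.9, -1.6]
grip_width: 0.503
grip_force: 12.0
```

```bash
python3 -c "
from h import *
st(); im=snap('wrist','w_red3'); snap('scene','s_red3');"
```

```text
t 9.5 pos [ 0.4868 -0.2208  0.2443] psi 90.13 f [-0.1  0.9 -1.6] w 43.7 gf 12.0 j7 1.99
```

View pics/w_red3.png

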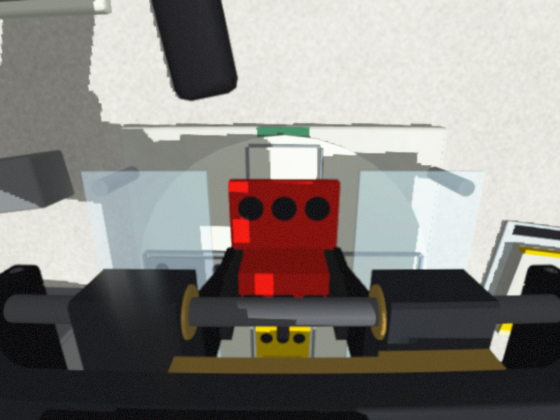

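{"op": "send_rows", "data": {
  "rows": [
    {"x": 0, "y": 0, "z": -40, "roll": 0, "hand": 35},
    {"x": 0, "y": 0, "z": -40, "roll": 0, "hand": 35},
    {"x": 0, "y": 0, "z": -30, "roll": 0, "hand": 35},
    {"x": 0, "y": 0, "z": -17, "roll": 0, "hand": 35},
    {"x": 0, "y": 0, "z": 0, "roll": 0, "hand": 35},
    {"x": 0, "y": 0, "z": 0, "roll": 0, "hand": 52},
    {"x": 0, "y": 0, "z": 0, "roll": 0, "hand": 52},
    {"x": 0, "y": 0, "z": 0, "roll": 0, "hand": 52},
    {"x": 0, "y": 0, "z": 5, "roll": 0, "hand": 52},
    {"x": 0, "y": 0, "z": 0, "roll": 0, "hand": 52}
  ]
}}

```text
time: 10.6
position: [0.4877, -0.2212, 0.1235]
tool_rot: [-0.004, 3.14, -0.001]
ft_force: [0.4, 0.7, 0.9]
grip_width: 0.596
grip_force: 0.0
```

{"op": "send_rows", "data": {
  "rows": [
    {"x": 0, "y": 0, "z": 0, "roll": 0, "hand": 35},
    {"x": 0, "y": 0, "z": 0, "roll": 0, "hand": 35},
    {"x": 0, "y": 0, "z": 0, "roll": 0, "hand": 35},
    {"x": 0, "y": 0, "z": 0, "roll": 0, "hand": 35},
    {"x": 0, "y": 0, "z": 0, "roll": 0, "hand": 35},
    {"x": 0, "y": 0, "z": 0, "roll": 0, "hand": 35}
  ],
  "force": 12
}}

```text
time: 11.2
position: [0.4872, -0.2209, 0.1226]
tool_rot: [-0.004, 3.141, 0.0]
ft_force: [-0.3, 0.1, 3.1]
grip_width: 0.504
grip_force: 12.0
```

```bash
python3 -c "
from h import *
st()"
```

```text
t 11.2 pos [ 0.4872 -0.2209  0.1226] psi 90.14 f [-0.3  0.1  3.1] w 43.8 gf 12.0 j7 2.03
```

{"op": "send_rows", "data": {
  "rows": [
    {"x": 0, "y": 0, "z": 20, "roll": 0, "hand": 35},
    {"x": 0, "y": 0, "z": 40, "roll": 0, "hand": 35},
    {"x": 0, "y": 0, "z": 40, "roll": 0, "hand": 35},
    {"x": 0, "y": 40, "z": 10, "roll": 0, "hand": 35},
    {"x": 15, "y": 45, "z": 0, "roll": 0, "hand": 35},
    {"x": 15, "y": 45, "z": 0, "roll": 0, "hand": 35},
    {"x": 15, "y": 45, "z": 0, "roll": 0, "hand": 35},
    {"x": 15, "y": 45, "z": 0, "roll": -4, "hand": 35},
    {"x": 15, "y": 45, "z": 0, "roll": -3.3, "hand": 35},
    {"x": 15, "y": 45, "z": 0, "roll": 0, "hand": 35}
  ]
}}

```text
time: 12.2
position: [0.5772, 0.0908, 0.2319]
tool_rot: [-0.198, -3.135, 0.0]
ft_force: [0.4, -0.5, -1.0]
grip_width: 0.504
grip_force: 12.0
```

{"op": "send_rows", "data": {
  "rows": [
    {"x": 15, "y": 45, "z": 0, "roll": 0, "hand": 35},
    {"x": 15, "y": 45, "z": 0, "roll": 0, "hand": 35},
    {"x": 4, "y": 40, "z": -20, "roll": 0, "hand": 35},
    {"x": 0, "y": 12, "z": -30, "roll": 0, "hand": 35},
    {"x": 0, "y": 0, "z": -30, "roll": 0, "hand": 35},
    {"x": 0, "y": 0, "z": -20, "roll": 0, "hand": 35},
    {"x": 0, "y": 0, "z": 0, "roll": 0, "hand": 35},
    {"x": 0, "y": 0, "z": 0, "roll": 0, "hand": 35}
  ]
}}

```text
time: 13.0
position: [0.6111, 0.2308, 0.1322]
tool_rot: [-0.197, -3.135, 0.001]
ft_force: [-0.0, 0.1, -0.3]
grip_width: 0.504
grip_force: 12.0
```

```bash
python3 -c "
from h import *
st(); im=snap('wrist','w_p1'); s=snap('side','sd_p1'); 
cv2.imwrite('pics/m3.png',np.vstack([cv2.resize(im,(400,300)),cv2.resize(s[130:230,240:373],(400,300),interpolation=cv2.INTER_CUBIC)]))"
```

```text
t 13.0 pos [0.6111 0.2308 0.1322] psi 82.81 f [-0.   0.1 -0.3] w 43.8 gf 12.0 j7 1.07
```

View pics/m3.png

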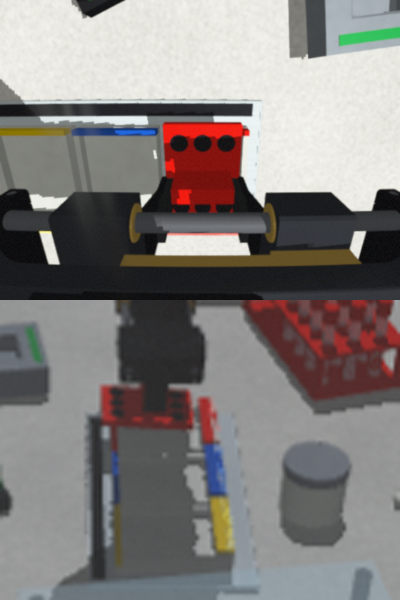

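```bash
python3 -c "
from h import *
im,c=load('w_p1')
h=cv2.cvtColor(im,cv2.COLOR_BGR2HSV)
for k in('blue','yellow'):
  for a,p,bb in blobs(im,k,60): print(k,a,p,bb,onplane(c,[p],.027)[0,:2].round(4),onplane(c,[(bb[0],p[1]),(bb[0]+bb[2],p[1])],.027)[:,:2].round(4).tolist())
b=sum(cv2.inRange(h,a,q) for a,q in R['red']); ys,xs=np.where(b[170:200]>0); print(xs.max(), [ (int(r),np.where(b[r]>0)[0][[0,-1]].tolist()) for r in (172,176,180,184,188,192,200)])
"
```

```text
blue 1102 [164.1, 184.2] [104, 179, 117, 11] [0.5649 0.1604] [[0.5599, 0.1222], [0.5695, 0.1958]]
yellow 1045 [47.1, 184.0] [0, 179, 98, 11] [0.5548 0.0848] [[0.5505, 0.0526], [0.5593, 0.1183]]
yellow 468 [187.4, 312.0] [181, 285, 17, 54] [0.6585 0.1545] [[0.6579, 0.1499], [0.6594, 0.1621]]
yellow 471 [379.3, 312.2] [370, 285, 17, 54] [0.6758 0.2905] [[0.6749, 0.2838], [0.6766, 0.296]]
yellow 5464 [347.3, 363.1] [169, 349, 336, 24] [0.7186 0.265 ] [[0.7022, 0.1298], [0.7377, 0.3881]]
348 [(172, [229, 336]), (176, [228, 339]), (180, [228, 345]), (184, [228, 348]), (188, [228, 348]), (192, [229, 338]), (200, [229, 337])]
```

```bash
python3 -c "
from h import *
im,c=load('w_p1')
print('plate corners',onplane(c,[(228,182),(338,182),(228,168),(336,168)],.0497)[:,:2].round(4), 'expect R .5713 .2661, L .5637 .2066')
print('wall right',onplane(c,[(349,186)],.027)[:,:2].round(4),c['world_from_camera'].round(4).tolist())
for f in ('scene0','side0'):
  im,c=load(f)
  for k in('red','blue','yellow'):
    for a,p,bb in blobs(im,k,25):
      if 90<p[1]<250 and 270<p[0]<420: print(f,k,a,p,onplane(c,[p],.027)[0,:2].round(4),onplane(c,[p],.035)[0,:2].round(4))
"
```

```text
plate corners [[0.5639 0.205 ]
 [0.5715 0.2649]
 [0.5563 0.2064]
 [0.5637 0.2644]] expect R .5713 .2661, L .5637 .2066
wall right [[0.5806 0.2747]] [[0.1262, 0.9447, 0.3028, 0.5276], [0.992, -0.1198, -0.0397, 0.2405], [-0.0012, 0.3054, -0.9522, 0.2245], [0.0, 0.0, 0.0, 1.0]]
scene0 red 86 [351.4, 208.5] [0.5808 0.2393] [0.5884 0.2335]
scene0 red 123 [364.5, 227.5] [0.6618 0.2321] [0.6686 0.2265]
scene0 blue 2703 [395.8, 116.4] [0.1624 0.6954] [0.1747 0.6846]
scene0 blue 1051 [336.1, 153.3] [0.3138 0.3383] [0.3244 0.3314]
scene0 blue 82 [324.0, 213.3] [0.5698 0.1574] [0.5776 0.1525]
scene0 blue 124 [336.5, 232.9] [0.6514 0.1519] [0.6582 0.1471]
scene0 yellow 92 [296.2, 218.3] [0.5596 0.077 ] [0.5675 0.0731]
scene0 yellow 158 [306.6, 238.9] [0.6415 0.0691] [0.6485 0.0652]
side0 red 1211 [347.7, 135.5] [0.8375 0.4128] [0.833  0.3997]
side0 red 53 [308.1, 169.5] [0.6687 0.2354] [0.6659 0.2241]
side0 blue 61 [310.7, 186.2] [0.6594 0.1533] [0.6567 0.1427]
side0 yellow 88 [313.0, 204.0] [0.6492 0.0735] [0.6466 0.0638]
side0 yellow 26 [278.7, 205.6] [0.5563 0.078 ] [0.5546 0.0682]
```

{"op": "send_rows", "data": {
  "rows": [
    {"x": 0, "y": 3.3, "z": -10, "roll": 0, "hand": 35},
    {"x": 0, "y": 0, "z": -4, "roll": 0, "hand": 35},
    {"x": 0, "y": 0, "z": -2, "roll": 0, "hand": 35},
    {"x": 0, "y": 0, "z": -2, "roll": 0, "hand": 35},
    {"x": 0, "y": 0, "z": -1, "roll": 0, "hand": 35},
    {"x": 0, "y": 0, "z": -1, "roll": 0, "hand": 35},
    {"x": 0, "y": 0, "z": 0, "roll": 0, "hand": 35},
    {"x": 0, "y": 0, "z": 0, "roll": 0, "hand": 35}
  ]
}}

```text
time: 13.9
position: [0.6115, 0.2342, 0.1129]
tool_rot: [0.197, 3.135, 0.0]
ft_force: [-0.4, -1.0, 2.4]
grip_width: 0.502
grip_force: 12.0
```

```bash
python3 -c "
from h import *
s=st(); print(s['torque'])
im=snap('wrist','w_p2'); s=snap('side','sd_p2')
c=load('w_p2')[1]; h=cv2.cvtColor(im,cv2.COLOR_BGR2HSV); b=sum(cv2.inRange(h,a,q) for a,q in R['red'])
print([(r,np.where(b[r]>0)[0][[0,-1]].tolist()) for r in range(150,215,5) if (b[r]>0).any()])
"
```

```text
t 13.9 pos [0.6115 0.2342 0.1129] psi 82.82 f [-0.4 -1.   2.4] w 43.7 gf 12.0 j7 1.06
[-0.2185047   0.07198665  0.05175522]
[(170, [279, 279]), (175, [227, 338]), (180, [227, 338]), (185, [222, 339]), (190, [217, 348]), (195, [217, 348]), (200, [229, 337]), (205, [229, 337]), (210, [230, 337])]
```

{"op": "send_rows", "data": {
  "rows": [
    {"x": 2.5, "y": -0.3, "z": -0.5, "roll": 0, "hand": 35},
    {"x": 2.5, "y": -0.3, "z": 0, "roll": 0, "hand": 35},
    {"x": 2.5, "y": -0.3, "z": 0, "roll": 0, "hand": 35},
    {"x": 2, "y": -0.3, "z": 0, "roll": 0, "hand": 35},
    {"x": 2, "y": -0.3, "z": 0, "roll": 0, "hand": 35},
    {"x": 1, "y": -0.1, "z": 0, "roll": 0, "hand": 35},
    {"x": 0, "y": 0, "z": 0, "roll": 0, "hand": 35},
    {"x": 0, "y": 0, "z": 0, "roll": 0, "hand": 35}
  ]
}}

```text
time: 14.8
position: [0.6236, 0.2327, 0.1118]
tool_rot: [-0.196, -3.135, 0.0]
ft_force: [0.3, 0.1, -0.1]
grip_width: 0.505
grip_force: 12.0
```

```bash
python3 -c "
from h import *
s=st(); print(s['torque'])
im=snap('wrist','w_p3'); s=snap('side','sd_p3'); t=snap('scene','sc_p3')
cv2.imwrite('pics/m4.png',np.hstack([im[130:260,180:380].repeat(2,0).repeat(2,1),cv2.resize(t[180:250,310:400],(334,260),interpolation=cv2.INTER_CUBIC)]))
"
```

```text
t 14.8 pos [0.6236 0.2327 0.1118] psi 82.83 f [ 0.3  0.1 -0.1] w 43.9 gf 12.0 j7 1.08
[ 0.08444045  0.02833315 -0.03343993]
```

View pics/m4.png

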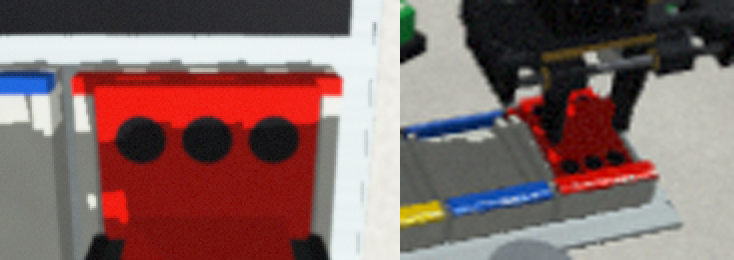

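{"op": "send_rows", "data": {
  "rows": [
    {"x": 0, "y": 0, "z": -2, "roll": 0, "hand": 35},
    {"x": 0, "y": 0, "z": -2, "roll": 0, "hand": 35},
    {"x": 0, "y": 0, "z": -2, "roll": 0, "hand": 35},
    {"x": 0, "y": 0, "z": -2, "roll": 0, "hand": 35},
    {"x": 0, "y": 0, "z": 0, "roll": 0, "hand": 35},
    {"x": 0, "y": 0, "z": 0, "roll": 0, "hand": 35}
  ]
}}

```text
time: 15.55
position: [0.6251, 0.2327, 0.1076]
tool_rot: [0.197, 3.132, 0.002]
ft_force: [-3.7, -2.7, 14.6]
grip_width: 0.502
grip_force: 12.0
```

```bash
python3 -c "
from h import *
s=st(); print(s['torque'])"
```

```text
t 15.55 pos [0.6251 0.2327 0.1076] psi 82.81 f [-3.7 -2.7 14.6] w 43.7 gf 12.0 j7 1.08
[-0.53244483  0.76441017  0.02996798]
```

{"op": "send_rows", "data": {
  "rows": [
    {"x": 0, "y": 0, "z": 0, "roll": 0, "hand": 52},
    {"x": 0, "y": 0, "z": 0, "roll": 0, "hand": 52},
    {"x": 0, "y": 0, "z": 0, "roll": 0, "hand": 52},
    {"x": 0, "y": 0, "z": 0, "roll": 0, "hand": 52},
    {"x": 0, "y": 0, "z": 20, "roll": 0, "hand": 52},
    {"x": 0, "y": 0, "z": 40, "roll": 0, "hand": 60},
    {"x": 0, "y": 0, "z": 40, "roll": 0, "hand": 60},
    {"x": 0, "y": 0, "z": 20, "roll": 0, "hand": 60},
    {"x": 50, "y": 0, "z": 0, "roll": 0, "hand": 60},
    {"x": 0, "y": 0, "z": 0, "roll": 0, "hand": 60}
  ]
}}

```text
time: 16.55
position: [0.6773, 0.231, 0.2212]
tool_rot: [0.2, 3.134, -0.004]
ft_force: [0.4, -1.0, -0.1]
grip_width: 0.689
grip_force: 0.0
```

```bash
python3 -c "
from h import *
s=st(); im=snap('wrist','w_p4'); t=snap('scene','sc_p4')
c=load('w_p4')[1]; h=cv2.cvtColor(im,cv2.COLOR_BGR2HSV)
for k in('red','blue','yellow'):
  for a,p,bb in blobs(im,k,60): print(k,a,p,bb,onplane(c,[p],.027)[0,:2].round(4))
cv2.imwrite('pics/m5.png',np.hstack([im,cv2.resize(t[180:250,310:400],(240,187),interpolation=cv2.INTER_CUBIC)[:,:].copy() if 0 else cv2.copyMakeBorder(cv2.resize(t[180:250,310:400],(240,187),interpolation=cv2.INTER_CUBIC),0,233,0,0,0)]))
"
```

```text
t 16.55 pos [0.6773 0.231  0.2212] psi 82.69 f [ 0.4 -1.  -0.1] w 60.0 gf 0.0 j7 1.1
red 7492 [278.1, 137.6] [232, 80, 91, 116] [0.6205 0.2321]
red 2366 [509.1, 262.5] [433, 241, 127, 54] [0.7697 0.4447]
red 170 [389.7, 285.6] [380, 278, 17, 19] [0.7792 0.324 ]
blue 499 [181.1, 82.7] [135, 80, 91, 7] [0.5653 0.1583]
blue 1017 [185.6, 189.6] [144, 184, 84, 15] [0.6556 0.1425]
yellow 525 [86.2, 84.4] [41, 81, 91, 8] [0.5548 0.0778]
yellow 1151 [94.2, 190.7] [55, 184, 83, 17] [0.6454 0.0574]
yellow 415 [158.4, 310.9] [151, 285, 20, 53] [0.7793 0.085 ]
yellow 465 [408.7, 312.1] [397, 286, 20, 53] [0.8136 0.3431]
yellow 5128 [379.0, 362.7] [202, 349, 332, 24] [0.876  0.3103]
```

View pics/m5.png

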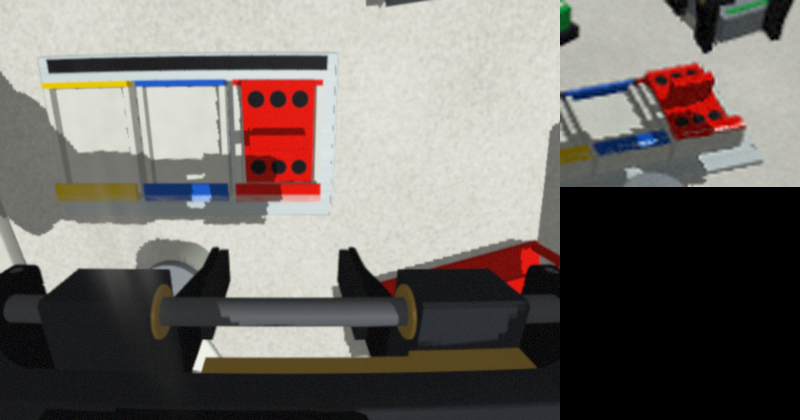

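{"op": "send_rows", "data": {
  "rows": [
    {"x": -10, "y": -45, "z": 0, "roll": 3.7, "hand": 50},
    {"x": -10, "y": -45, "z": 0, "roll": 3.6, "hand": 50},
    {"x": -10, "y": -45, "z": 0, "roll": 0, "hand": 50},
    {"x": -10, "y": -45, "z": 0, "roll": 0, "hand": 50},
    {"x": -10, "y": -45, "z": 0, "roll": 0, "hand": 50},
    {"x": -10, "y": -45, "z": 0, "roll": 0, "hand": 50},
    {"x": -10, "y": -45, "z": 0, "roll": 0, "hand": 50},
    {"x": -10, "y": -45, "z": 0, "roll": 0, "hand": 50},
    {"x": -10, "y": -45, "z": 0, "roll": 0, "hand": 50},
    {"x": -4, "y": -47, "z": 0, "roll": 0, "hand": 50}
  ]
}}

```text
time: 17.65
position: [0.5781, -0.2197, 0.2245]
tool_rot: [-0.005, 3.141, 0.002]
ft_force: [0.6, -0.4, -0.2]
grip_width: 0.575
grip_force: 0.0
```

{"op": "send_rows", "data": {
  "rows": [
    {"x": 0, "y": 0, "z": 0, "roll": 0, "hand": 50},
    {"x": 0, "y": 0, "z": 0, "roll": 0, "hand": 50}
  ]
}}

```text
time: 17.85
position: [0.5785, -0.2202, 0.2241]
tool_rot: [0.001, 3.141, 0.001]
ft_force: [1.5, 1.1, -0.1]
grip_width: 0.571
grip_force: 0.0
```

```bash
python3 -c "
from h import *
s=st(); im=snap('wrist','w_h2'); c=load('w_h2')[1]
g=(im.max(2)<45).astype(np.uint8); g[:150]=0; g[262:]=0; g[:,:235]=0; g[:,330:]=0
n,l,ss,cc=cv2.connectedComponentsWithStats(g); print(ss[1:],cc[1:].round(1)); print(onplane(c,cc[1:],.06).round(4))
for z in(.05,.088): print(proj(c,[[.583,-.2215,z],[.558,-.2215,z],[.608,-.2215,z]]).round(1).tolist())
"
```

```text
t 17.85 pos [ 0.5785 -0.2202  0.2241] psi 89.96 f [ 1.5  1.1 -0.1] w 49.7 gf 0.0 j7 1.95
[[ 258  183   49   75 2297]
 [ 235  251    2   11   21]] [[282.1 213.8]
 [235.5 256.2]]
[[ 0.5809 -0.2223  0.06  ]
 [ 0.6197 -0.2629  0.06  ]]
[[283.1, 212.4], [283.0, 184.0], [283.2, 239.2]]
[[283.1, 228.4], [283.0, 196.2], [283.1, 258.6]]
```

{"op": "send_rows", "data": {
  "rows": [
    {"x": 4, "y": -1.5, "z": -40, "roll": 0, "hand": 50},
    {"x": 0, "y": 0, "z": -35, "roll": 0, "hand": 50},
    {"x": 0, "y": 0, "z": -24, "roll": 0, "hand": 50},
    {"x": 0, "y": 0, "z": 0, "roll": 0, "hand": 5},
    {"x": 0, "y": 0, "z": 0, "roll": 0, "hand": 5},
    {"x": 0, "y": 0, "z": 0, "roll": 0, "hand": 5},
    {"x": 0, "y": 0, "z": 0, "roll": 0, "hand": 5},
    {"x": 0, "y": 0, "z": 0, "roll": 0, "hand": 5},
    {"x": 0, "y": 0, "z": 0, "roll": 0, "hand": 5}
  ],
  "force": 25
}}

```text
time: 18.8
position: [0.582, -0.2208, 0.1227]
tool_rot: [0.006, -3.138, 0.003]
ft_force: [-0.0, -6.5, -10.3]
grip_width: 0.472
grip_force: 25.0
```

{"op": "send_rows", "data": {
  "rows": [
    {"x": 0, "y": 0, "z": 0, "roll": -8.5, "hand": 5},
    {"x": 0, "y": 0, "z": 0, "roll": -8.5, "hand": 5},
    {"x": 0, "y": 0, "z": 0, "roll": -8.5, "hand": 5},
    {"x": 0, "y": 0, "z": 0, "roll": -8.5, "hand": 5},
    {"x": 0, "y": 0, "z": 0, "roll": -8.5, "hand": 5},
    {"x": 0, "y": 0, "z": 0, "roll": -8.5, "hand": 5},
    {"x": 0, "y": 0, "z": 0, "roll": -8.5, "hand": 5},
    {"x": 0, "y": 0, "z": 0, "roll": -8.5, "hand": 5},
    {"x": 0, "y": 0, "z": 0, "roll": -8.5, "hand": 5},
    {"x": 0, "y": 0, "z": 0, "roll": -8.5, "hand": 5}
  ]
}}

```text
time: 19.8
position: [0.5816, -0.221, 0.125]
tool_rot: [-2.124, -2.312, 0.006]
ft_force: [-5.8, -4.6, 2.5]
grip_width: 0.139
grip_force: 25.0
```

```bash
python3 -c "
from h import *
st()"
```

```text
t 19.8 pos [ 0.5816 -0.221   0.125 ] psi 4.85 f [-5.8 -4.6  2.5] w 12.1 gf 25.0 j7 0.59
```

{"op": "send_rows", "data": {
  "rows": [
    {"x": 0, "y": 0, "z": 0, "roll": -8.5, "hand": 5},
    {"x": 0, "y": 0, "z": 0, "roll": -8.5, "hand": 5},
    {"x": 0, "y": 0, "z": 0, "roll": -8.5, "hand": 5},
    {"x": 0, "y": 0, "z": 0, "roll": -8.5, "hand": 5},
    {"x": 0, "y": 0, "z": 0, "roll": -8.5, "hand": 5},
    {"x": 0, "y": 0, "z": 0, "roll": -8.5, "hand": 5},
    {"x": 0, "y": 0, "z": 0, "roll": -8.5, "hand": 5},
    {"x": 0, "y": 0, "z": 0, "roll": -8.5, "hand": 5},
    {"x": 0, "y": 0, "z": 0, "roll": -8.5, "hand": 5},
    {"x": 0, "y": 0, "z": 0, "roll": -8.5, "hand": 5}
  ]
}}

```text
time: 20.8
position: [0.5816, -0.2211, 0.125]
tool_rot: [3.129, 0.269, -0.006]
ft_force: [-6.2, -4.8, 3.7]
grip_width: 0.138
grip_force: 25.0
```

{"op": "send_rows", "data": {
  "rows": [
    {"x": 0, "y": 0, "z": 0, "roll": -8.5, "hand": 5},
    {"x": 0, "y": 0, "z": 0, "roll": -1.5, "hand": 5},
    {"x": 0, "y": 0, "z": 0, "roll": 0, "hand": 5}
  ]
}}

```text
time: 21.1
position: [0.5816, -0.2211, 0.125]
tool_rot: [3.14, 0.004, -0.006]
ft_force: [-5.8, -4.2, 5.4]
grip_width: 0.135
grip_force: 25.0
```

```bash
python3 -c "
from h import *
st()"
```

```text
t 21.1 pos [ 0.5816 -0.2211  0.125 ] psi -89.87 f [-5.8 -4.2  5.4] w 11.7 gf 25.0 j7 -0.92
```

{"op": "send_rows", "data": {
  "rows": [
    {"x": 0, "y": 0, "z": 0, "roll": 0, "hand": 50},
    {"x": 0, "y": 0, "z": 0, "roll": 0, "hand": 50},
    {"x": 0, "y": 0, "z": 0, "roll": 0, "hand": 50},
    {"x": 0, "y": 0, "z": 20, "roll": 0, "hand": 60},
    {"x": 0, "y": 0, "z": 40, "roll": 0, "hand": 60},
    {"x": 0, "y": 0, "z": 40, "roll": 8.5, "hand": 60},
    {"x": 0, "y": 0, "z": 30, "roll": 8.5, "hand": 60},
    {"x": 0, "y": 0, "z": 0, "roll": 8.5, "hand": 60},
    {"x": 0, "y": 0, "z": 0, "roll": 8.5, "hand": 60},
    {"x": 0, "y": 0, "z": 0, "roll": 8.5, "hand": 60}
  ]
}}

```text
time: 22.1
position: [0.5842, -0.2194, 0.2553]
tool_rot: [-2.922, -1.153, -0.002]
ft_force: [0.5, -0.5, -0.2]
grip_width: 0.687
grip_force: 0.0
```

{"op": "send_rows", "data": {
  "rows": [
    {"x": 0, "y": 0, "z": 0, "roll": 8.5, "hand": 60},
    {"x": 0, "y": 0, "z": 0, "roll": 8.5, "hand": 60},
    {"x": 0, "y": 0, "z": 0, "roll": 8.5, "hand": 60},
    {"x": 0, "y": 0, "z": 0, "roll": 8.5, "hand": 60},
    {"x": 0, "y": 0, "z": 0, "roll": 8.5, "hand": 60},
    {"x": 0, "y": 0, "z": 0, "roll": 8.5, "hand": 60},
    {"x": 0, "y": 0, "z": 0, "roll": 8.5, "hand": 60},
    {"x": 0, "y": 0, "z": 0, "roll": 8.5, "hand": 60},
    {"x": 0, "y": 0, "z": 0, "roll": 8.5, "hand": 60},
    {"x": 0, "y": 0, "z": 0, "roll": 8.5, "hand": 60}
  ]
}}

```text
time: 23.1
position: [0.5841, -0.2195, 0.2549]
tool_rot: [1.375, 2.824, 0.002]
ft_force: [-0.9, -0.1, -0.3]
grip_width: 0.688
grip_force: 0.0
```

{"op": "send_rows", "data": {
  "rows": [
    {"x": 0, "y": 0, "z": 0, "roll": 8.5, "hand": 60},
    {"x": 0, "y": 0, "z": 0, "roll": 8.5, "hand": 60},
    {"x": 0, "y": 0, "z": 0, "roll": 8.5, "hand": 60},
    {"x": 0, "y": 0, "z": 0, "roll": 8.5, "hand": 60},
    {"x": 0, "y": 0, "z": 0, "roll": 8.5, "hand": 60},
    {"x": 0, "y": 0, "z": 0, "roll": 8.5, "hand": 60},
    {"x": 0, "y": 0, "z": 0, "roll": 1.4, "hand": 60},
    {"x": 0, "y": 0, "z": 0, "roll": 0, "hand": 60},
    {"x": 0, "y": 0, "z": 0, "roll": 0, "hand": 60}
  ]
}}

```text
time: 24.0
position: [0.5837, -0.2204, 0.2549]
tool_rot: [0.002, 3.141, 0.001]
ft_force: [-0.3, 0.5, -0.8]
grip_width: 0.685
grip_force: 0.0
```

```bash
cat >> h.py <<'E'
def plate(f,lo,hi,z=.04,bottom=245):
    im,c=load(f); hsv=cv2.cvtColor(im,cv2.COLOR_BGR2HSV); b=cv2.inRange(hsv,lo,hi); b[bottom:]=0; b[:,430:]=0
    b=cv2.morphologyEx(b,cv2.MORPH_CLOSE,np.ones((15,15)))
    q=max(cv2.findContours(b,0,2)[0],key=cv2.contourArea); r=cv2.minAreaRect(q); P=onplane(c,cv2.boxPoints(r),z)[:,:2]; print(r,P.round(4).tolist(),P.mean(0).round(4))
E
python3 -c "
from h import *
st(); snap('wrist','w_y'); plate('w_y',(18,90,60),(36,255,255))
"
```

```text
t 24.0 pos [ 0.5837 -0.2204  0.2549] psi 89.92 f [-0.3  0.5 -0.8] w 59.6 gf 0.0 j7 1.98
((283.5, 88.0), (104.0, 69.0), 90.0) [[0.4427, -0.2506], [0.4429, -0.1916], [0.5311, -0.1893], [0.5309, -0.2533]] [ 0.4869 -0.2212]
```

{"op": "send_rows", "data": {
  "rows": [
    {"x": -40, "y": -1, "z": 0, "roll": 0, "hand": 60},
    {"x": -40, "y": 0, "z": 0, "roll": 0, "hand": 60},
    {"x": -16.5, "y": 0, "z": -20, "roll": 0, "hand": 60},
    {"x": 0, "y": 0, "z": -40, "roll": 0, "hand": 60},
    {"x": 0, "y": 0, "z": -30, "roll": 0, "hand": 60},
    {"x": 0, "y": 0, "z": 0, "roll": 0, "hand": 60},
    {"x": 0, "y": 0, "z": -20, "roll": 0, "hand": 60},
    {"x": 0, "y": 0, "z": -20, "roll": 0, "hand": 60},
    {"x": 0, "y": 0, "z": 0, "roll": 0, "hand": 55},
    {"x": 0, "y": 0, "z": 0, "roll": 0, "hand": 55}
  ],
  "force": 12
}}

```text
time: 25.05
position: [0.4878, -0.2221, 0.1262]
tool_rot: [-0.0, 3.141, -0.001]
ft_force: [0.9, -0.1, 0.8]
grip_width: 0.642
grip_force: 0.0
```

```bash
python3 -c "
from h import *
st()"
```

```text
t 25.05 pos [ 0.4878 -0.2221  0.1262] psi 90.01 f [ 0.9 -0.1  0.8] w 55.9 gf 0.0 j7 2.05
```

{"op": "send_rows", "data": {
  "rows": [
    {"x": 0, "y": 0, "z": 0, "roll": 0, "hand": 35},
    {"x": 0, "y": 0, "z": 0, "roll": 0, "hand": 35},
    {"x": 0, "y": 0, "z": 0, "roll": 0, "hand": 35},
    {"x": 0, "y": 0, "z": 0, "roll": 0, "hand": 35},
    {"x": 0, "y": 0, "z": 0, "roll": 0, "hand": 35},
    {"x": 0, "y": 0, "z": 0, "roll": 0, "hand": 35},
    {"x": 0, "y": 0, "z": 0, "roll": 0, "hand": 35}
  ]
}}

```text
time: 25.75
position: [0.4879, -0.2219, 0.1262]
tool_rot: [-0.001, 3.14, -0.0]
ft_force: [-0.5, 1.1, 5.5]
grip_width: 0.502
grip_force: 12.0
```

```bash
python3 -c "
from h import *
st()"
```

```text
t 25.75 pos [ 0.4879 -0.2219  0.1262] psi 90.03 f [-0.5  1.1  5.5] w 43.7 gf 12.0 j7 2.05
```

{"op": "send_rows", "data": {
  "rows": [
    {"x": 0, "y": 0, "z": 20, "roll": 0, "hand": 35},
    {"x": 0, "y": 0, "z": 40, "roll": 0, "hand": 35},
    {"x": 0, "y": 0, "z": 45, "roll": 0, "hand": 35},
    {"x": 15, "y": 45, "z": 0, "roll": 0, "hand": 35},
    {"x": 15, "y": 45, "z": 0, "roll": 0, "hand": 35},
    {"x": 15, "y": 45, "z": 0, "roll": 0, "hand": 35},
    {"x": 15, "y": 45, "z": 0, "roll": -4, "hand": 35},
    {"x": 15, "y": 45, "z": 0, "roll": -3.2, "hand": 35},
    {"x": 15, "y": 45, "z": 0, "roll": 0, "hand": 35},
    {"x": 13, "y": 24.5, "z": 0, "roll": 0, "hand": 35}
  ]
}}

```text
time: 26.75
position: [0.59, 0.0782, 0.2296]
tool_rot: [-0.188, -3.135, -0.003]
ft_force: [0.1, -0.2, -0.7]
grip_width: 0.505
grip_force: 12.0
```

{"op": "send_rows", "data": {
  "rows": [
    {"x": 0, "y": 0, "z": -40, "roll": 0, "hand": 35},
    {"x": 0, "y": 0, "z": -30, "roll": 0, "hand": 35},
    {"x": 0, "y": 0, "z": -24, "roll": 0, "hand": 35},
    {"x": 0, "y": 0, "z": 0, "roll": 0, "hand": 35},
    {"x": 0, "y": 0, "z": 0, "roll": 0, "hand": 35}
  ]
}}

```text
time: 27.25
position: [0.5901, 0.0726, 0.136]
tool_rot: [-0.197, -3.135, 0.0]
ft_force: [0.9, 0.6, -0.8]
grip_width: 0.503
grip_force: 12.0
```

```bash
cat >> h.py <<'E'
def rows(f,k,r0,r1,st=3):
    im,c=load(f); h=cv2.cvtColor(im,cv2.COLOR_BGR2HSV); b=sum(cv2.inRange(h,a,q) for a,q in R[k]); b[:,:120]=0; b[:,420:]=0
    for r in range(r0,r1,st):
        x=np.where(b[r]>0)[0]
        if len(x): print(r,x[0],x[-1],'mid',(x[0]+x[-1])/2,end=' | ')
    print()
E
python3 -c "
from h import *
st(); snap('wrist','w_y2'); rows('w_y2','yellow',150,225)"
```

```text
t 27.25 pos [0.5901 0.0726 0.136 ] psi 82.82 f [ 0.9  0.6 -0.8] w 43.8 gf 12.0 j7 1.34
177 231 336 mid 283.5 | 180 225 339 mid 282.0 | 183 224 341 mid 282.5 | 186 224 341 mid 282.5 | 189 230 340 mid 285.0 | 192 231 335 mid 283.0 | 195 231 334 mid 282.5 | 198 232 334 mid 283.0 | 201 232 334 mid 283.0 | 204 232 334 mid 283.0 | 207 232 334 mid 283.0 | 210 232 334 mid 283.0 | 213 232 334 mid 283.0 | 216 233 333 mid 283.0 | 219 233 333 mid 283.0 | 222 233 333 mid 283.0 |
```

{"op": "send_rows", "data": {
  "rows": [
    {"x": 0.5, "y": 0, "z": -10, "roll": 0, "hand": 35},
    {"x": 0, "y": 0, "z": -3, "roll": 0, "hand": 35},
    {"x": 0, "y": 0, "z": -2, "roll": 0, "hand": 35},
    {"x": 0, "y": 0, "z": -2, "roll": 0, "hand": 35},
    {"x": 0, "y": 0, "z": -1, "roll": 0, "hand": 35},
    {"x": 0, "y": 0, "z": -1.5, "roll": 0, "hand": 35},
    {"x": 0, "y": 0, "z": 0, "roll": 0, "hand": 35},
    {"x": 0, "y": 0, "z": 0, "roll": 0, "hand": 35}
  ]
}}

```text
time: 28.1
position: [0.5922, 0.0726, 0.1176]
tool_rot: [0.197, 3.131, 0.001]
ft_force: [4.5, -1.4, 4.9]
grip_width: 0.505
grip_force: 12.0
```

```bash
python3 -c "
from h import *
st(); snap('wrist','w_y3'); rows('w_y3','yellow',165,225)"
```

```text
t 28.1 pos [0.5922 0.0726 0.1176] psi 82.82 f [ 4.5 -1.4  4.9] w 43.9 gf 12.0 j7 1.35
174 230 335 mid 282.5 | 177 229 338 mid 283.5 | 180 228 338 mid 283.0 | 183 218 344 mid 281.0 | 186 216 345 mid 280.5 | 189 216 345 mid 280.5 | 192 217 345 mid 281.0 | 195 230 336 mid 283.0 | 198 230 336 mid 283.0 | 201 231 336 mid 283.5 | 204 231 335 mid 283.0 | 207 231 335 mid 283.0 | 210 231 335 mid 283.0 | 213 232 335 mid 283.5 | 216 232 334 mid 283.0 | 219 232 334 mid 283.0 | 222 232 334 mid 283.0 |
```

{"op": "send_rows", "data": {
  "rows": [
    {"x": 2, "y": -1, "z": -0.5, "roll": 0, "hand": 35},
    {"x": 2.5, "y": -0.6, "z": 0, "roll": 0, "hand": 35},
    {"x": 2.5, "y": -0.4, "z": 0, "roll": 0, "hand": 35},
    {"x": 2, "y": -0.3, "z": 0, "roll": 0, "hand": 35},
    {"x": 2, "y": -0.3, "z": 0, "roll": 0, "hand": 35},
    {"x": 1, "y": -0.2, "z": 0, "roll": 0, "hand": 35},
    {"x": 0, "y": 0, "z": 0, "roll": 0, "hand": 35},
    {"x": 0, "y": 0, "z": 0, "roll": 0, "hand": 35}
  ]
}}

```text
time: 28.95
position: [0.6002, 0.0709, 0.1155]
tool_rot: [-0.195, -3.129, -0.001]
ft_force: [-4.0, 0.6, 8.7]
grip_width: 0.498
grip_force: 12.0
```

```bash
python3 -c "
from h import *
st(); snap('wrist','w_y4'); rows('w_y4','yellow',165,225)"
```

```text
t 28.95 pos [0.6002 0.0709 0.1155] psi 82.88 f [-4.   0.6  8.7] w 43.4 gf 12.0 j7 1.36
171 218 346 mid 282.0 | 174 216 349 mid 282.5 | 177 217 348 mid 282.5 | 180 217 348 mid 282.5 | 183 229 338 mid 283.5 | 186 229 337 mid 283.0 | 189 229 337 mid 283.0 | 192 230 337 mid 283.5 | 195 230 337 mid 283.5 | 198 230 336 mid 283.0 | 201 231 336 mid 283.5 | 204 231 336 mid 283.5 | 207 231 336 mid 283.5 | 210 231 336 mid 283.5 | 213 232 335 mid 283.5 | 216 232 335 mid 283.5 | 219 232 335 mid 283.5 | 222 232 335 mid 283.5 |
```

{"op": "send_rows", "data": {
  "rows": [
    {"x": 1, "y": -0.1, "z": 0.5, "roll": 0, "hand": 35},
    {"x": 1, "y": -0.1, "z": 0.5, "roll": 0, "hand": 35},
    {"x": 1, "y": -0.1, "z": 0, "roll": 0, "hand": 35},
    {"x": 0, "y": 0, "z": 0, "roll": 0, "hand": 35},
    {"x": 0, "y": 0, "z": 0, "roll": 0, "hand": 35}
  ]
}}

```text
time: 29.5
position: [0.6053, 0.0694, 0.1162]
tool_rot: [-0.197, -3.134, 0.001]
ft_force: [-0.3, 0.4, -0.2]
grip_width: 0.503
grip_force: 12.0
```

```bash
python3 -c "
from h import *
st(); snap('wrist','w_y5'); rows('w_y5','yellow',165,195);
for f in('w_p3','w_y5'): 
  im=load(f)[0]; print([im[r,282].tolist() for r in range(160,192,2)])
rows('w_p3','red',160,195)"
```

```text
t 29.5 pos [0.6053 0.0694 0.1162] psi 82.82 f [-0.3  0.4 -0.2] w 43.8 gf 12.0 j7 1.36
165 218 350 mid 284.0 | 168 218 350 mid 284.0 | 171 225 350 mid 287.5 | 174 229 337 mid 283.0 | 177 228 339 mid 283.5 | 180 229 338 mid 283.5 | 183 229 338 mid 283.5 | 186 229 338 mid 283.5 | 189 229 338 mid 283.5 | 192 229 337 mid 283.0 | 
[[238, 238, 231], [143, 146, 141], [168, 178, 180], [94, 101, 142], [21, 25, 150], [12, 18, 137], [16, 18, 158], [19, 29, 234], [20, 30, 243], [28, 33, 243], [24, 32, 243], [23, 31, 242], [14, 25, 242], [22, 32, 238], [36, 35, 122], [39, 38, 37]]
[[94, 135, 145], [0, 176, 206], [0, 226, 246], [0, 227, 246], [0, 227, 246], [0, 212, 237], [0, 130, 153], [0, 135, 159], [0, 210, 235], [0, 223, 245], [0, 224, 244], [0, 224, 245], [0, 224, 244], [0, 222, 244], [0, 216, 240], [19, 91, 107]]
166 219 341 mid 280.0 | 169 216 350 mid 283.0 | 172 216 350 mid 283.0 | 175 216 350 mid 283.0 | 178 227 340 mid 283.5 | 181 227 339 mid 283.0 | 184 227 339 mid 283.0 | 187 228 339 mid 283.5 | 190 228 339 mid 283.5 | 193 228 338 mid 283.0 |
```

{"op": "send_rows", "data": {
  "rows": [
    {"x": 0, "y": 0, "z": -2, "roll": 0, "hand": 35},
    {"x": 0, "y": 0, "z": -2, "roll": 0, "hand": 35},
    {"x": 0, "y": 0, "z": -2, "roll": 0, "hand": 35},
    {"x": 0, "y": 0, "z": -2, "roll": 0, "hand": 35},
    {"x": 0, "y": 0, "z": 0, "roll": 0, "hand": 35},
    {"x": 0, "y": 0, "z": 0, "roll": 0, "hand": 35}
  ]
}}

```text
time: 30.15
position: [0.6056, 0.0698, 0.1095]
tool_rot: [0.196, 3.135, 0.001]
ft_force: [-3.0, -0.0, 5.9]
grip_width: 0.505
grip_force: 12.0
```

```bash
python3 -c "
from h import *
st(); snap('wrist','w_y6'); rows('w_y6','yellow',165,195)"
```

```text
t 30.15 pos [0.6056 0.0698 0.1095] psi 82.84 f [-3.  -0.   5.9] w 44.0 gf 12.0 j7 1.36
165 214 352 mid 283.0 | 168 214 352 mid 283.0 | 171 214 352 mid 283.0 | 177 231 336 mid 283.5 | 180 230 337 mid 283.5 | 183 230 337 mid 283.5 | 186 231 336 mid 283.5 | 189 231 336 mid 283.5 | 192 231 335 mid 283.0 |
```

{"op": "send_rows", "data": {
  "rows": [
    {"x": 0, "y": 0, "z": 0, "roll": 0, "hand": 52},
    {"x": 0, "y": 0, "z": 0, "roll": 0, "hand": 52},
    {"x": 0, "y": 0, "z": 0, "roll": 0, "hand": 52},
    {"x": 0, "y": 0, "z": 0, "roll": 0, "hand": 52},
    {"x": 0, "y": 0, "z": 20, "roll": 0, "hand": 52},
    {"x": 0, "y": 0, "z": 40, "roll": 0, "hand": 60},
    {"x": 0, "y": 0, "z": 40, "roll": 0, "hand": 60},
    {"x": 20, "y": 20, "z": 15, "roll": 0, "hand": 60},
    {"x": 30, "y": 40, "z": 0, "roll": 0, "hand": 60},
    {"x": 0, "y": 20, "z": 0, "roll": 0, "hand": 60}
  ]
}}

```text
time: 31.2
position: [0.658, 0.1534, 0.2242]
tool_rot: [0.193, 3.133, 0.004]
ft_force: [-0.2, 1.0, -0.6]
grip_width: 0.692
grip_force: 0.0
```

```bash
python3 -c "
from h import *
st(); im=snap('wrist','w_v'); snap('scene','sc_v'); snap('side','sd_v'); c=load('w_v')[1]
u=np.array([.992,-.1262]);v=np.array([.1262,.992])
for n,s in dict(red=(.6235,.2328),yellow=(.6035,.0705)).items():
  pr=[]
  for o in (-.0085,.0085,.017):
    print(n,o)
    for x in list(range(-54,-34,2))+list(range(28,56,2)):
      p=np.array(s)+u*x/1e3+v*o; q=proj(c,[[*p,.026]])[0]; pr.append((x,im[int(q[1]+.5),int(q[0]+.5)].tolist()))
    print(' '.join(f'{x}:{max(b)}' for x,b in pr)); pr=[]
for f in('sc_v',):
  for k in('red','yellow','green'):
    im,c=load(f); print(k,[(a,p) for a,p,bb in blobs(im,k) if 170<p[1]<270 and 170<p[0]<420])
"
```

```text
t 31.2 pos [0.658  0.1534 0.2242] psi 82.94 f [-0.2  1.  -0.6] w 60.2 gf 0.0 j7 1.24
red -0.0085
-54:236 -52:233 -50:207 -48:235 -46:238 -44:237 -42:238 -40:237 -38:220 -36:215 28:235 30:235 32:234 34:224 36:143 38:147 40:236 42:239 44:238 46:239 48:239 50:245 52:247 54:244
red 0.0085
-54:237 -52:227 -50:195 -48:238 -46:238 -44:237 -42:237 -40:224 -38:178 -36:154 28:236 30:234 32:235 34:231 36:161 38:186 40:237 42:237 44:238 46:238 48:240 50:246 52:250 54:246
red 0.017
-54:237 -52:232 -50:192 -48:237 -46:238 -44:237 -42:234 -40:94 -38:45 -36:48 28:87 30:210 32:235 34:235 36:216 38:183 40:237 42:239 44:239 46:238 48:240 50:244 52:249 54:247
yellow -0.0085
-54:229 -52:227 -50:239 -48:236 -46:225 -44:197 -42:235 -40:239 -38:239 -36:238 28:126 30:122 32:126 34:128 36:123 38:126 40:130 42:129 44:129 46:129 48:127 50:130 52:128 54:121
yellow 0.0085
-54:227 -52:231 -50:240 -48:236 -46:225 -44:209 -42:236 -40:240 -38:240 -36:241 28:235 30:234 32:238 34:198 36:142 38:223 40:238 42:238 44:239 46:239 48:247 50:251 52:243 54:228
yellow 0.017
-54:227 -52:214 -50:240 -48:235 -46:224 -44:223 -42:238 -40:240 -38:240 -36:171 28:25 30:25 32:24 34:36 36:119 38:219 40:238 42:238 44:238 46:237 48:237 50:245 52:247 54:230
red [(573, [357.9, 217.3])]
yellow [(626, [301.4, 229.4])]
green [(150, [305.7, 185.0]), (38, [381.2, 181.6])]
```

```bash
python3 -c "
from h import *
im,c=load('w_v')
u=np.array([.992,-.1262]);v=np.array([.1262,.992])
for n,s in dict(red=(.6235,.2328),yellow=(.6035,.0705)).items():
  for o in(-.02,0,.02):
    q=proj(c,[[*(np.array(s)-u*.046+v*o),.027]])[0].round().astype(int); print(n,o,q,[im[r,q[0]].tolist() for r in range(q[1]-6,q[1]+9)])
def seg(f,k):
  im,c=load(f);h=cv2.cvtColor(im,cv2.COLOR_BGR2HSV); b=sum(cv2.inRange(h,a,q) for a,q in R[k]); b[215:]=0
  for r in range(78,200,8):
    x=np.where(b[r]>0)[0]; x=x[(x<430)]
    if len(x): L=onplane(c,[(x[0],r),(x[-1]+1,r)],.024); print(r,x[0],x[-1],(np.linalg.norm(L[1]-L[0])*1e3).round(1),end=' | ')
  print()
seg('w_v','red');seg('w_v','yellow')
"
```

```text
red -0.02 [349  97] [[139, 139, 194], [64, 67, 206], [26, 31, 227], [22, 28, 235], [22, 29, 236], [27, 37, 238], [28, 36, 238], [21, 31, 237], [30, 33, 237], [23, 35, 237], [23, 33, 234], [34, 37, 219], [36, 37, 164], [38, 35, 94], [43, 34, 51]]
red 0 [372  97] [[157, 158, 189], [82, 84, 197], [30, 38, 225], [29, 37, 236], [32, 36, 238], [32, 38, 239], [27, 36, 238], [28, 37, 238], [24, 35, 238], [30, 37, 238], [27, 33, 233], [29, 35, 205], [39, 39, 137], [41, 37, 69], [44, 41, 42]]
red 0.02 [396  97] [[176, 176, 188], [92, 92, 182], [35, 40, 220], [26, 32, 235], [28, 36, 238], [30, 34, 239], [28, 36, 238], [27, 36, 238], [29, 37, 238], [29, 38, 239], [31, 38, 233], [34, 37, 209], [41, 40, 147], [46, 44, 82], [44, 43, 46]]
yellow -0.02 [156  98] [[0, 214, 237], [0, 215, 239], [0, 215, 238], [13, 214, 237], [101, 207, 228], [179, 220, 226], [218, 228, 229], [218, 229, 228], [178, 219, 224], [100, 207, 229], [3, 213, 237], [0, 215, 238], [0, 215, 239], [0, 215, 238], [0, 215, 239]]
yellow 0 [179  97] [[63, 213, 235], [0, 218, 240], [0, 219, 241], [0, 217, 239], [38, 215, 237], [117, 21
[... 244 characters left out ...]
1, 234], [122, 208, 226], [185, 219, 224], [208, 223, 223], [198, 220, 221], [152, 212, 223], [82, 209, 230], [0, 215, 238], [0, 217, 240], [0, 218, 240], [0, 219, 240]]
94 327 415 76.5 | 102 338 408 61.5 | 110 337 407 61.8 | 118 337 406 61.4 | 126 336 405 61.8 | 134 336 404 61.3 | 142 335 403 61.7 | 150 335 405 64.0 | 158 334 404 64.4 | 166 333 399 61.2 | 174 333 398 60.7 | 182 332 397 61.2 | 190 333 395 58.8 | 198 324 406 78.2 | 
94 135 224 77.5 | 102 146 215 60.6 | 110 147 216 61.0 | 118 148 216 60.5 | 126 149 217 60.9 | 134 150 217 60.5 | 142 151 217 60.0 | 150 147 218 64.9 | 158 147 218 65.4 | 166 154 219 60.3 | 174 155 219 59.9 | 182 156 219 59.4 | 190 156 220 60.8 | 198 144 225 77.4 |
```

```bash
cat > holes.py <<'E'
from h import *
def holes(f,k,s):
    im,c=load(f); u=np.array([.992,-.1262]);v=np.array([.1262,.992]); s=np.array(s)
    Q=proj(c,[[*(s+u*a+v*b),.025] for a,b in((-.046,-.03),(-.046,.03),(.036,.03),(.036,-.03))])
    m=np.zeros(im.shape[:2],np.uint8); cv2.fillConvexPoly(m,Q.round().astype(int),255)
    d=((im.max(2)<75)&(m>0)).astype(np.uint8); n,_,ss,cc=cv2.connectedComponentsWithStats(d)
    return np.array([cc[i] for i in range(1,n) if 60<ss[i,4]<400 and ss[i,2]<25]),c
def ray(c,p):
    q=cv2.undistortPoints(np.array(p,float).reshape(1,1,2),c['mtx'],c['D']).reshape(2); T=c['world_from_camera']; d=T[:3,:3]@np.r_[q,1]; return T[:3,3],d/np.linalg.norm(d)
def tri(fa,fb,k,s):
    A,ca=holes(fa,k,s);B,cb=holes(fb,k,s)
    for p in A:
        wa=onplane(ca,[p],.024)[0]; wb=onplane(cb,B,.024); i=np.argmin(np.linalg.norm(wa-wb,axis=1)); 
        if np.linalg.norm(wa-wb[i])>.012: continue
        o1,d1=ray(ca,p);o2,d2=ray(cb,B[i]); t=np.linalg.lstsq(np.c_[d1,-d2],o2-o1,rcond=None)[0]
        P=(o1+d1*t[0]+o2+d2*t[1])/2; print(k,p.round(0),P.round(4),'miss',np.linalg.norm(o1+d1*t[0]-o2-d2*t[1]).round(4))
if __name__=='__main__': tri('w_p4','w_v','red',(.6235,.2328))
E
python3 holes.py
```

```text
red [256.  99.] [0.5866 0.2185 0.0375] miss 0.0001
red [278.  99.] [0.5888 0.2361 0.0374] miss 0.0003
red [300.  99.] [0.591  0.2537 0.0374] miss 0.0003
red [258. 167.] [0.6427 0.2115 0.0301] miss 0.0001
red [278. 167.] [0.6445 0.2285 0.0318] miss 0.0002
red [298. 166.] [0.6472 0.2466 0.0298] miss 0.0002
```

{"op": "send_rows", "data": {
  "rows": [
    {"x": 0, "y": -40, "z": 0, "roll": 0, "hand": 60},
    {"x": 0, "y": -40, "z": 0, "roll": 0, "hand": 60},
    {"x": 0, "y": 0, "z": 0, "roll": 0, "hand": 60},
    {"x": 0, "y": 0, "z": 0, "roll": 0, "hand": 60}
  ]
}}

```text
time: 31.75
position: [0.6554, 0.0658, 0.2241]
tool_rot: [0.205, 3.135, -0.002]
ft_force: [0.2, -0.1, 0.7]
grip_width: 0.69
grip_force: 0.0
```

```bash
python3 -c "
from holes import *
st(); snap('wrist','w_v2')
tri('w_v2','w_v','yellow',(.6035,.0705)); tri('w_v','w_v2','red',(.6235,.2328))"
```

```text
t 31.75 pos [0.6554 0.0658 0.2241] psi 82.51 f [ 0.2 -0.1  0.7] w 60.0 gf 0.0 j7 1.36
yellow [260. 109.] [0.5727 0.0549 0.0217] miss 0.0007
yellow [281. 109.] [0.5751 0.0729 0.0214] miss 0.0005
yellow [302. 109.] [0.5773 0.0909 0.0219] miss 0.0005
yellow [262. 175.] [0.6307 0.0475 0.0217] miss 0.0005
yellow [281. 176.] [0.6328 0.0654 0.0236] miss 0.0008
yellow [301. 175.] [0.6361 0.0834 0.0192] miss 0.0007
red [352. 111.] [0.587  0.2198 0.0313] miss 0.0004
red [373. 111.] [0.5892 0.2378 0.0312] miss 0.0005
red [395. 111.] [0.5914 0.2558 0.0312] miss 0.0005
red [346. 176.] [0.6447 0.2127 0.0227] miss 0.0005
red [366. 176.] [0.6467 0.2304 0.0238] miss 0.0005
red [385. 176.] [0.6489 0.2484 0.0236] miss 0.0005
```

{"op": "send_rows", "data": {
  "rows": [
    {"x": -10, "y": 45, "z": 0, "roll": 0.3, "hand": 60},
    {"x": -10, "y": 45, "z": 0, "roll": 0, "hand": 60},
    {"x": -10, "y": 45, "z": 0, "roll": 0, "hand": 60},
    {"x": -5, "y": 32, "z": -30, "roll": 0, "hand": 60},
    {"x": 0, "y": 0, "z": -40, "roll": 0, "hand": 60},
    {"x": 0, "y": 0, "z": 0, "roll": 0, "hand": 60},
    {"x": 0, "y": 0, "z": 0, "roll": 0, "hand": 60}
  ],
  "force": 12
}}

```text
time: 32.5
position: [0.6203, 0.2362, 0.1537]
tool_rot: [-0.188, -3.135, 0.002]
ft_force: [0.8, 0.7, 0.9]
grip_width: 0.685
grip_force: 0.0
```

```bash
python3 -c "
from h import *
st()"
```

```text
t 32.5 pos [0.6203 0.2362 0.1537] psi 83.13 f [0.8 0.7 0.9] w 59.6 gf 0.0 j7 1.1
```

{"op": "send_rows", "data": {
  "rows": [
    {"x": 0, "y": -3.3, "z": -20, "roll": -0.3, "hand": 60},
    {"x": 0, "y": 0, "z": -17, "roll": 0, "hand": 60},
    {"x": 0, "y": 0, "z": 0, "roll": 0, "hand": 60},
    {"x": 0, "y": 0, "z": 0, "roll": 0, "hand": 35},
    {"x": 0, "y": 0, "z": 0, "roll": 0, "hand": 35},
    {"x": 0, "y": 0, "z": 0, "roll": 0, "hand": 35},
    {"x": 0, "y": 0, "z": 0, "roll": 0, "hand": 35},
    {"x": 0, "y": 0, "z": 0, "roll": 0, "hand": 35},
    {"x": 0, "y": 0, "z": 0, "roll": 0, "hand": 35}
  ]
}}

```text
time: 33.4
position: [0.6213, 0.2336, 0.118]
tool_rot: [0.196, 3.134, 0.001]
ft_force: [0.1, -0.9, 5.0]
grip_width: 0.502
grip_force: 12.0
```

```bash
python3 -c "
from h import *
st()"
```

```text
t 33.4 pos [0.6213 0.2336 0.118 ] psi 82.83 f [ 0.1 -0.9  5. ] w 43.7 gf 12.0 j7 1.1
```

{"op": "send_rows", "data": {
  "rows": [
    {"x": 1, "y": -0.1, "z": 0.5, "roll": 0, "hand": 35},
    {"x": 1, "y": -0.1, "z": 0, "roll": 0, "hand": 35},
    {"x": 1, "y": -0.1, "z": 0, "roll": 0, "hand": 35},
    {"x": 1, "y": -0.1, "z": 0, "roll": 0, "hand": 35},
    {"x": 1, "y": -0.2, "z": 0, "roll": 0, "hand": 35},
    {"x": 1, "y": -0.2, "z": 0, "roll": 0, "hand": 35},
    {"x": 1, "y": 0, "z": 0, "roll": 0, "hand": 35},
    {"x": 1, "y": 0, "z": 0, "roll": 0, "hand": 35},
    {"x": 0, "y": 0, "z": 0, "roll": 0, "hand": 35},
    {"x": 0, "y": 0, "z": 0, "roll": 0, "hand": 35}
  ]
}}

```text
time: 34.4
position: [0.6283, 0.2329, 0.1172]
tool_rot: [-0.196, -3.135, -0.0]
ft_force: [-2.0, 1.4, 4.0]
grip_width: 0.506
grip_force: 12.0
```

```bash
python3 -c "
from h import *
st(); im=snap('wrist','w_r5'); rows('w_r5','red',160,195); print([im[r,282].tolist() for r in range(160,184,2)])"
```

```text
t 34.4 pos [0.6283 0.2329 0.1172] psi 82.85 f [-2.   1.4  4. ] w 44.1 gf 12.0 j7 1.11
160 215 347 mid 281.0 | 163 216 347 mid 281.5 | 166 216 347 mid 281.5 | 175 231 336 mid 283.5 | 178 230 337 mid 283.5 | 181 230 337 mid 283.5 | 184 230 337 mid 283.5 | 187 230 336 mid 283.0 | 190 230 336 mid 283.0 | 193 231 336 mid 283.5 | 
[[23, 32, 240], [25, 35, 244], [18, 30, 243], [72, 79, 244], [199, 209, 236], [147, 155, 154], [82, 85, 130], [16, 24, 141], [23, 26, 216], [19, 31, 241], [17, 27, 242], [18, 33, 242]]
```

{"op": "send_rows", "data": {
  "rows": [
    {"x": -1, "y": -0.8, "z": -2, "roll": 0, "hand": 35},
    {"x": -0.5, "y": 0, "z": -2, "roll": 0, "hand": 35},
    {"x": 0, "y": 0, "z": -2, "roll": 0, "hand": 35},
    {"x": 0, "y": 0, "z": -2, "roll": 0, "hand": 35},
    {"x": 0, "y": 0, "z": 0, "roll": 0, "hand": 35},
    {"x": 0, "y": 0, "z": 0, "roll": 0, "hand": 35}
  ]
}}

```text
time: 35.05
position: [0.6272, 0.2317, 0.1113]
tool_rot: [0.197, 3.135, 0.001]
ft_force: [-5.6, -0.5, 14.3]
grip_width: 0.502
grip_force: 12.0
```

```bash
python3 -c "
from h import *
st(); im=snap('wrist','w_r6'); rows('w_r6','red',160,195); print([im[r,282].tolist() for r in range(160,184,2)])"
```

```text
t 35.05 pos [0.6272 0.2317 0.1113] psi 82.83 f [-5.6 -0.5 14.3] w 43.7 gf 12.0 j7 1.11
160 219 342 mid 280.5 | 163 216 352 mid 284.0 | 166 216 352 mid 284.0 | 169 216 351 mid 283.5 | 175 236 324 mid 280.0 | 178 231 336 mid 283.5 | 181 231 336 mid 283.5 | 184 231 336 mid 283.5 | 187 231 335 mid 283.0 | 190 231 335 mid 283.0 | 193 231 334 mid 282.5 | 
[[74, 79, 136], [18, 25, 201], [25, 35, 244], [28, 35, 243], [21, 32, 243], [87, 94, 243], [191, 200, 218], [105, 110, 131], [20, 21, 140], [20, 34, 234], [20, 30, 244], [31, 40, 245]]
```

{"op": "send_rows", "data": {
  "rows": [
    {"x": 0, "y": 0, "z": 0, "roll": 0, "hand": 52},
    {"x": 0, "y": 0, "z": 0, "roll": 0, "hand": 52},
    {"x": 0, "y": 0, "z": 0, "roll": 0, "hand": 52},
    {"x": 0, "y": 0, "z": 0, "roll": 0, "hand": 52},
    {"x": 0, "y": 0, "z": 20, "roll": 0, "hand": 52},
    {"x": 0, "y": 0, "z": 40, "roll": 0, "hand": 60},
    {"x": 0, "y": 0, "z": 40, "roll": 0, "hand": 60},
    {"x": 30, "y": 0, "z": 15, "roll": 0, "hand": 60},
    {"x": 0, "y": 0, "z": 0, "roll": 0, "hand": 60},
    {"x": 0, "y": 0, "z": 0, "roll": 0, "hand": 60}
  ]
}}

```text
time: 36.1
position: [0.6572, 0.2313, 0.2237]
tool_rot: [-0.198, -3.135, 0.001]
ft_force: [-0.0, -0.2, -0.8]
grip_width: 0.694
grip_force: 0.0
```

```bash
python3 -c "
from h import *
st(); im=snap('wrist','w_v3')"
```

```text
t 36.1 pos [0.6572 0.2313 0.2237] psi 82.79 f [-0.  -0.2 -0.8] w 60.4 gf 0.0 j7 1.12
```

{"op": "send_rows", "data": {
  "rows": [
    {"x": 0, "y": -40, "z": 0, "roll": 0, "hand": 60},
    {"x": 0, "y": -40, "z": 0, "roll": 0, "hand": 60},
    {"x": 0, "y": 0, "z": 0, "roll": 0, "hand": 60},
    {"x": 0, "y": 0, "z": 0, "roll": 0, "hand": 60}
  ]
}}

```text
time: 36.55
position: [0.6561, 0.1502, 0.223]
tool_rot: [-0.2, -3.133, 0.001]
ft_force: [-0.7, 1.5, -0.8]
grip_width: 0.688
grip_force: 0.0
```

```bash
python3 -c "
from holes import *
st(); snap('wrist','w_v4')
tri('w_v3','w_v4','red',(.6235,.2328));tri('w_v4','w_v3','yellow',(.6035,.0705))
for a,p,bb in blobs(load('w_v4')[0],'green',30): print(a,p,bb)"
```

```text
t 36.55 pos [0.6561 0.1502 0.223 ] psi 82.68 f [-0.7  1.5 -0.8] w 59.9 gf 0.0 j7 1.23
red [259. 133.] [0.5945 0.2166 0.0255] miss 0.0003
red [280. 133.] [0.5967 0.2343 0.0256] miss 0.0004
red [300. 133.] [0.5989 0.2521 0.0251] miss 0.0003
red [261. 196.] [0.6517 0.2094 0.0254] miss 0.0006
red [279. 197.] [0.6538 0.2268 0.0265] miss 0.0003
red [299. 197.] [0.6563 0.2449 0.0256] miss 0.0002
yellow [165. 122.] [0.5728 0.0559 0.0259] miss 0.0004
yellow [185. 122.] [0.5751 0.073  0.0246] miss 0.0004
yellow [206. 122.] [0.5773 0.0912 0.0257] miss 0.0006
yellow [171. 187.] [0.6299 0.0484 0.0258] miss 0.0004
yellow [190. 187.] [0.6329 0.0643 0.0218] miss 0.0006
yellow [210. 187.] [0.6341 0.0846 0.0274] miss 0.0005
141 [527.2, 1.5] [512, 0, 43, 6]
```

{"op": "send_rows", "data": {
  "rows": [
    {"x": -40, "y": 5, "z": 20, "roll": 7.3, "hand": 60},
    {"x": -40, "y": 5, "z": 20, "roll": 0, "hand": 60},
    {"x": -40, "y": 5, "z": 20, "roll": 0, "hand": 60},
    {"x": -35, "y": 5, "z": 15, "roll": 0, "hand": 60},
    {"x": 0, "y": 0, "z": 0, "roll": 0, "hand": 60},
    {"x": 0, "y": 0, "z": 0, "roll": 0, "hand": 60}
  ]
}}

```text
time: 37.2
position: [0.5014, 0.1735, 0.2997]
tool_rot: [-0.009, 3.14, 0.001]
ft_force: [-0.2, -0.9, -0.8]
grip_width: 0.693
grip_force: 0.0
```

```bash
cat > blk.py <<'E'
from h import *
def blk(f):
    im,c=load(f); h=cv2.cvtColor(im,cv2.COLOR_BGR2HSV); b=cv2.inRange(h,(40,60,30),(90,255,255))
    for q in cv2.findContours(b,0,2)[0]:
        if cv2.contourArea(q)<80: continue
        r=cv2.minAreaRect(q); 
        for z in (.034,.046):
            P=onplane(c,cv2.boxPoints(r),z)[:,:2]; e=np.linalg.norm(P-np.roll(P,1,0),axis=1); i=np.argmax(e); d=P[i]-P[i-1]
            print('green px',np.round(r[0]),'z',z,P.mean(0).round(4),'edges',e[:2].round(4),'long',np.degrees(np.arctan2(d[1],d[0])).round(1))
    # white label top & black foot
    d=((im.max(2)<50)).astype(np.uint8); d[245:]=0; n,l,s,cc=cv2.connectedComponentsWithStats(d)
    for i in range(1,n):
        if 300<s[i,4]<9000:
            q=np.argwhere(l==i)[:,::-1].astype(np.float32); r=cv2.minAreaRect(q); P=onplane(c,cv2.boxPoints(r),.016)[:,:2]; e=np.linalg.norm(P-np.roll(P,1,0),axis=1); print('black',cc[i].round(0),P.mean(0).round(4),e[:2].round(4))
if __name__=='__main__':
    import sys; st(); f=sys.argv[1]; snap('wrist',f); blk(f)
E
python3 blk.py w_b1
```

```text
t 37.2 pos [0.5014 0.1735 0.2997] psi 90.34 f [-0.2 -0.9 -0.8] w 60.3 gf 0.0 j7 1.2
green px [465. 194.] z 0.034 [0.5135 0.3817] edges [0.009 0.07 ] long -88.1
green px [465. 194.] z 0.046 [0.5103 0.3746] edges [0.0087 0.0676] long -88.1
green px [476. 113.] z 0.034 [0.4231 0.3788] edges [0.0703 0.0083] long -88.7
green px [476. 113.] z 0.046 [0.4229 0.3718] edges [0.068  0.0081] long -88.7
green px [274. 120.] z 0.034 [0.434  0.1621] edges [0.0492 0.0271] long -164.4
green px [274. 120.] z 0.046 [0.4334 0.1624] edges [0.0476 0.0262] long -164.4
black [555.  22.] [0.324  0.4608] [0.0389 0.0125]
black [274. 117.] [0.4334 0.1617] [0.0531 0.0407]
black [269. 214.] [0.5446 0.1581] [0.2408 0.0081]
```

{"op": "send_rows", "data": {
  "rows": [
    {"x": 7, "y": 45, "z": 0, "roll": 0, "hand": 60},
    {"x": 7, "y": 45, "z": 0, "roll": 0, "hand": 60},
    {"x": 7, "y": 45, "z": 0, "roll": 0, "hand": 60},
    {"x": 7, "y": 45, "z": 0, "roll": 0, "hand": 60},
    {"x": 0, "y": 20, "z": 0, "roll": 0, "hand": 60},
    {"x": 0, "y": 0, "z": 0, "roll": 0, "hand": 60},
    {"x": 0, "y": 0, "z": 0, "roll": 0, "hand": 60}
  ]
}}

```text
time: 37.95
position: [0.5307, 0.3714, 0.2973]
tool_rot: [0.004, -3.14, 0.004]
ft_force: [-0.2, -0.5, -0.8]
grip_width: 0.684
grip_force: 0.0
```

```bash
python3 blk.py w_b2
```

```text
t 37.95 pos [0.5307 0.3714 0.2973] psi 90.13 f [-0.2 -0.5 -0.8] w 59.5 gf 0.0 j7 0.93
green px [295. 168.] z 0.034 [0.5133 0.3817] edges [0.0091 0.0694] long -88.1
green px [295. 168.] z 0.046 [0.511  0.3813] edges [0.0088 0.067 ] long -88.1
green px [293.  82.] z 0.034 [0.4231 0.3787] edges [0.0089 0.0705] long -88.1
green px [293.  82.] z 0.046 [0.4239 0.3785] edges [0.0086 0.0681] long -88.1
green px [88. 94.] z 0.034 [0.4338 0.1638] edges [0.0531 0.0391] long -165.5
green px [88. 94.] z 0.046 [0.4343 0.1708] edges [0.0513 0.0377] long -165.5
black [489.   3.] [0.3428 0.5633] [0.0084 0.1923]
black [111.  94.] [0.4333 0.1676] [0.0556 0.0453]
black [ 42. 183.] [0.5336 0.0765] [0.0653 0.0097]
black [176. 200.] [0.5553 0.2405] [0.0857 0.0082]
```

{"op": "send_rows", "data": {
  "rows": [
    {"x": -15, "y": -40, "z": 0, "roll": 8, "hand": 50},
    {"x": -20, "y": -40, "z": 0, "roll": 7.5, "hand": 50},
    {"x": -20, "y": -40, "z": 0, "roll": 0, "hand": 50},
    {"x": -20, "y": -40, "z": 0, "roll": 0, "hand": 50},
    {"x": -22, "y": -48, "z": -20, "roll": 0, "hand": 50},
    {"x": 0, "y": 0, "z": -40, "roll": 0, "hand": 50},
    {"x": 0, "y": 0, "z": -40, "roll": 0, "hand": 50},
    {"x": 0, "y": 0, "z": -40, "roll": 0, "hand": 50},
    {"x": 0, "y": 0, "z": 0, "roll": 0, "hand": 50},
    {"x": 0, "y": 0, "z": 0, "roll": 0, "hand": 50}
  ]
}}

```text
time: 39.0
position: [0.4359, 0.1681, 0.1622]
tool_rot: [0.424, -3.112, 0.001]
ft_force: [-0.3, 0.9, 0.4]
grip_width: 0.574
grip_force: 0.0
```

```bash
python3 blk.py w_b3
```

```text
t 39.0 pos [0.4359 0.1681 0.1622] psi 105.51 f [-0.3  0.9  0.4] w 50.0 gf 0.0 j7 1.42
green px [517. 272.] z 0.034 [0.4245 0.3524] edges [0.0181 0.009 ] long -89.5
green px [517. 272.] z 0.046 [0.4207 0.3411] edges [0.0171 0.0085] long -89.5
green px [278. 222.] z 0.034 [0.4343 0.1627] edges [0.0552 0.0257] long -165.8
green px [278. 222.] z 0.046 [0.43   0.1617] edges [0.0522 0.0243] long -165.8
black [279. 203.] [0.4312 0.1615] [0.0551 0.0409]
```

{"op": "send_rows", "data": {
  "rows": [
    {"x": -2.5, "y": -5, "z": -20, "roll": 0, "hand": 50},
    {"x": 0, "y": 0, "z": -30, "roll": 0, "hand": 50},
    {"x": 0, "y": 0, "z": -17, "roll": 0, "hand": 50},
    {"x": 0, "y": 0, "z": 0, "roll": 0, "hand": 50},
    {"x": 0, "y": 0, "z": 0, "roll": 0, "hand": 15},
    {"x": 0, "y": 0, "z": 0, "roll": 0, "hand": 15},
    {"x": 0, "y": 0, "z": 0, "roll": 0, "hand": 15},
    {"x": 0, "y": 0, "z": 0, "roll": 0, "hand": 15},
    {"x": 0, "y": 0, "z": 0, "roll": 0, "hand": 15},
    {"x": 0, "y": 0, "z": 0, "roll": 0, "hand": 15}
  ],
  "force": 20
}}

```text
time: 40.05
position: [0.4337, 0.1645, 0.0955]
tool_rot: [-0.427, 3.111, 0.001]
ft_force: [-0.5, -0.5, 6.1]
grip_width: 0.274
grip_force: 20.0
```

{"op": "send_rows", "data": {
  "rows": [
    {"x": 0, "y": 0, "z": 0, "roll": 0, "hand": 15},
    {"x": 0, "y": 0, "z": 0, "roll": 0, "hand": 15},
    {"x": 0, "y": 0, "z": 0, "roll": 0, "hand": 15}
  ]
}}

```text
time: 40.35
position: [0.4337, 0.1645, 0.0956]
tool_rot: [-0.427, 3.111, 0.001]
ft_force: [-1.6, 0.4, 6.3]
grip_width: 0.27
grip_force: 20.0
```

```bash
python3 -c "
from h import *
st()"
```

```text
t 40.35 pos [0.4337 0.1645 0.0956] psi 105.63 f [-1.6  0.4  6.3] w 23.5 gf 20.0 j7 1.44
```

{"op": "send_rows", "data": {
  "rows": [
    {"x": 0, "y": 0, "z": 20, "roll": 0, "hand": 15},
    {"x": 0, "y": 0, "z": 30, "roll": 0, "hand": 15},
    {"x": 0, "y": 0, "z": 30, "roll": -7, "hand": 15},
    {"x": 7, "y": 40, "z": 0, "roll": -6.7, "hand": 15},
    {"x": 7, "y": 40, "z": 0, "roll": 0, "hand": 15},
    {"x": 7, "y": 40, "z": 0, "roll": 0, "hand": 15},
    {"x": 7, "y": 40, "z": 0, "roll": 0, "hand": 15},
    {"x": 6.5, "y": 40, "z": 0, "roll": 0, "hand": 15},
    {"x": 0, "y": 16.5, "z": 0, "roll": 0, "hand": 15},
    {"x": 0, "y": 0, "z": -15, "roll": 0, "hand": 15}
  ]
}}

```text
time: 41.35
position: [0.4673, 0.3844, 0.1605]
tool_rot: [-0.06, 3.139, 0.005]
ft_force: [0.3, 0.5, -0.8]
grip_width: 0.274
grip_force: 20.0
```

{"op": "send_rows", "data": {
  "rows": [
    {"x": 0, "y": 0, "z": -14, "roll": 0, "hand": 15},
    {"x": 0, "y": 0, "z": 0, "roll": 0, "hand": 15},
    {"x": 0, "y": 0, "z": 0, "roll": 0, "hand": 15}
  ]
}}

```text
time: 41.65
position: [0.4677, 0.3783, 0.1446]
tool_rot: [0.049, -3.14, 0.004]
ft_force: [0.5, -0.3, -0.7]
grip_width: 0.274
grip_force: 20.0
```

```bash
python3 - <<'E'
from h import *
st(); snap('wrist','w_s1'); im,c=load('w_s1')
h=cv2.cvtColor(im,cv2.COLOR_BGR2HSV); b=cv2.inRange(h,(40,60,30),(90,255,255))
for q in cv2.findContours(b,0,2)[0]:
    if cv2.contourArea(q)<60: continue
    r=cv2.minAreaRect(q); P=onplane(c,cv2.boxPoints(r),.034)[:,:2]; print('g',np.round(r[0]),cv2.boundingRect(q),P.mean(0).round(4),np.ptp(P,0).round(4))
d=(im.max(2)<45)
for r in range(150,262,6):
    x=np.where(d[r,200:370])[0]+200
    if len(x): print(r,x[0],x[-1],end=' | ')
s=get_state(); y=Ro.from_rotvec(s['tool_rot']).as_matrix()
print('\nexpected near foot corners', end=' ')
z=s['position'][2]-.0956; px,py=s['position'][:2]; a=np.radians(1.9)
u=np.array([np.cos(a),np.sin(a)]);v=np.array([-u[1],u[0]])
print(proj(c,[[*(np.array([px,py])-u*.028+v*t),z+.016] for t in(-.022,.022)]).round(1).tolist(), 'grip top near',proj(c,[[*(np.array([px,py])-u*.023+v*t),z+.046] for t in(-.012,.012)]).round(1).tolist())
E
```

```text
t 41.65 pos [0.4677 0.3783 0.1446] psi 91.79 f [ 0.5 -0.3 -0.7] w 23.8 gf 20.0 j7 0.87
g [283. 258.] (257, 219, 53, 80) [0.4856 0.3771] [0.0613 0.0376]
g [289. 170.] (233, 164, 113, 14) [0.423 0.379] [0.0105 0.071 ]
204 248 319 | 210 246 321 | 216 245 321 | 222 246 321 | 228 246 321 | 234 246 321 | 240 246 321 | 246 246 320 | 252 245 322 | 258 243 324 | 
expected near foot corners [[247.2, 212.1], [326.8, 212.0]] grip top near [[261.9, 242.2], [313.0, 242.1]]
```

```bash
python3 - <<'E'
from h import *
s=st(); snap('wrist','w_s2'); im,c=load('w_s2')
d=(im.max(2)<45)
R_=[]
for r in range(196,222,2):
    x=np.where(d[r,200:370])[0]+200
    print(r,(x[0],x[-1]) if len(x) else None,end=' | ')
z=s['position'][2]-.0956
print()
print('foot top near corners', onplane(c,[(246,212),(322,212)],z+.016).round(4).tolist(),'bottom near',proj(c,[[.44,.378,z],[.44,.378,z+.016]]).round(1).tolist())
h=cv2.cvtColor(im,cv2.COLOR_BGR2HSV); b=cv2.inRange(h,(40,60,30),(90,255,255)); b[200:]=0
q=max(cv2.findContours(b,0,2)[0],key=cv2.contourArea); r=cv2.minAreaRect(q); P=onplane(c,cv2.boxPoints(r),.034)[:,:2]; print(P.round(4).tolist(),P.mean(0).round(4))
E
```

```text
t 41.7 pos [0.4681 0.379  0.1455] psi 91.81 f [-0.4  0.2 -0.4] w 23.5 gf 20.0 j7 0.87
196 None | 198 None | 200 None | 202 None | 204 (np.int64(248), np.int64(319)) | 206 (np.int64(247), np.int64(320)) | 208 (np.int64(246), np.int64(321)) | 210 (np.int64(246), np.int64(321)) | 212 (np.int64(245), np.int64(321)) | 214 (np.int64(245), np.int64(321)) | 216 (np.int64(245), np.int64(321)) | 218 (np.int64(245), np.int64(321)) | 220 (np.int64(245), np.int64(321)) | 
foot top near corners [[0.4415, 0.3562, 0.0659], [0.4402, 0.3984, 0.0659]] bottom near [[285.2, 202.3], [285.3, 210.6]]
[[0.4283, 0.3438], [0.42, 0.3439], [0.4178, 0.4137], [0.4261, 0.4144]] [0.423 0.379]
```

{"op": "send_rows", "data": {
  "rows": [
    {"x": 0, "y": 2.1, "z": -6, "roll": 0, "hand": 15},
    {"x": 0, "y": 0, "z": -6, "roll": 0, "hand": 15},
    {"x": 0, "y": 0, "z": 0, "roll": 0, "hand": 15},
    {"x": 0, "y": 0, "z": -2, "roll": 0, "hand": 15},
    {"x": 0, "y": 0, "z": -2, "roll": 0, "hand": 15},
    {"x": 0, "y": 0, "z": -2, "roll": 0, "hand": 15},
    {"x": 0, "y": 0, "z": -2, "roll": 0, "hand": 15},
    {"x": 0, "y": 0, "z": 0, "roll": 0, "hand": 15},
    {"x": 0, "y": 0, "z": 0, "roll": 0, "hand": 15}
  ]
}}

```text
time: 42.65
position: [0.4675, 0.3827, 0.1254]
tool_rot: [0.053, -3.141, 0.001]
ft_force: [-0.5, -0.2, -1.2]
grip_width: 0.274
grip_force: 20.0
```

```bash
python3 -c "
from h import *
s=st(); print(s['torque'])"
```

```text
t 42.65 pos [0.4675 0.3827 0.1254] psi 91.93 f [-0.5 -0.2 -1.2] w 23.8 gf 20.0 j7 0.86
[-0.11115765  0.03479637  0.02954845]
```

{"op": "send_rows", "data": {
  "rows": [
    {"x": 0, "y": 0, "z": -3, "roll": 0, "hand": 15},
    {"x": 0, "y": 0, "z": -3, "roll": 0, "hand": 15},
    {"x": 0, "y": 0, "z": -3, "roll": 0, "hand": 15},
    {"x": 0, "y": 0, "z": -3, "roll": 0, "hand": 15},
    {"x": 0, "y": 0, "z": -2, "roll": 0, "hand": 15},
    {"x": 0, "y": 0, "z": 0, "roll": 0, "hand": 15},
    {"x": 0, "y": 0, "z": 0, "roll": 0, "hand": 15}
  ]
}}

```text
time: 43.35
position: [0.4676, 0.3827, 0.1135]
tool_rot: [0.053, -3.141, 0.001]
ft_force: [-4.5, -4.8, 11.5]
grip_width: 0.274
grip_force: 20.0
```

```bash
python3 -c "
from h import *
s=st(); print(s['torque'])"
```

```text
t 43.35 pos [0.4676 0.3827 0.1135] psi 91.93 f [-4.5 -4.8 11.5] w 23.8 gf 20.0 j7 0.86
[-0.95158951  0.805794    0.00584482]
```

{"op": "send_rows", "data": {
  "rows": [
    {"x": 0, "y": 0, "z": 0, "roll": 0, "hand": 40},
    {"x": 0, "y": 0, "z": 0, "roll": 0, "hand": 40},
    {"x": 0, "y": 0, "z": 0, "roll": 0, "hand": 40},
    {"x": 0, "y": 0, "z": 0, "roll": 0, "hand": 40},
    {"x": 0, "y": 0, "z": 20, "roll": 0, "hand": 40},
    {"x": 0, "y": 0, "z": 40, "roll": 0, "hand": 40},
    {"x": 0, "y": 0, "z": 40, "roll": 0, "hand": 40},
    {"x": 40, "y": 0, "z": 40, "roll": 0, "hand": 40},
    {"x": 22, "y": -10, "z": 40, "roll": 0, "hand": 40},
    {"x": 0, "y": 0, "z": 0, "roll": 0, "hand": 40}
  ]
}}

```text
time: 44.35
position: [0.5307, 0.3715, 0.2937]
tool_rot: [-0.044, 3.13, 0.008]
ft_force: [1.1, -0.4, 0.4]
grip_width: 0.462
grip_force: 0.0
```

```bash
python3 blk.py w_s3; python3 -c "
from h import *
im,c=load('w_s3'); print(proj(c,[[.4682,.3805,.064]]))"
```

```text
t 44.35 pos [0.5307 0.3715 0.2937] psi 91.62 f [ 1.1 -0.4  0.4] w 40.2 gf 0.0 j7 0.95
green px [294. 166.] z 0.034 [0.5125 0.3824] edges [0.0077 0.0694] long -88.5
green px [294. 166.] z 0.046 [0.5102 0.3819] edges [0.0074 0.067 ] long -88.5
green px [296. 124.] z 0.034 [0.4686 0.3823] edges [0.0521 0.0277] long 2.9
green px [296. 124.] z 0.046 [0.4678 0.3818] edges [0.0503 0.0267] long 2.9
green px [294.  78.] z 0.034 [0.4228 0.3791] edges [0.0086 0.0703] long -88.4
green px [294.  78.] z 0.046 [0.4235 0.3787] edges [0.0083 0.0679] long -88.4
black [510.   3.] [0.3429 0.5752] [0.0101 0.1569]
black [290. 119.] [0.4682 0.3819] [0.0557 0.0441]
black [ 35. 174.] [0.5331 0.0785] [0.0675 0.0087]
black [174. 195.] [0.5547 0.2421] [0.0825 0.0078]
[[294.84083398 125.70830884]]
```

{"op": "send_rows", "data": {
  "rows": [
    {"x": 5, "y": -45, "z": 0, "roll": -8.5, "hand": 40},
    {"x": 5, "y": -45, "z": 0, "roll": -8.5, "hand": 40},
    {"x": 5, "y": -45, "z": 0, "roll": -8.5, "hand": 40},
    {"x": 5, "y": -45, "z": 0, "roll": -8.5, "hand": 40},
    {"x": 5, "y": -45, "z": 0, "roll": -8.5, "hand": 40},
    {"x": 5, "y": -45, "z": 0, "roll": -8.5, "hand": 40},
    {"x": 5, "y": -45, "z": 0, "roll": -8.5, "hand": 40},
    {"x": 5, "y": -45, "z": 0, "roll": -8.5, "hand": 40},
    {"x": 5, "y": -45, "z": 0, "roll": -8.5, "hand": 40},
    {"x": 5, "y": -45, "z": 0, "roll": -8.5, "hand": 40}
  ]
}}

```text
time: 45.4
position: [0.5741, -0.0778, 0.2854]
tool_rot: [-2.087, -2.345, 0.001]
ft_force: [0.5, -0.5, 0.1]
grip_width: 0.458
grip_force: 0.0
```

{"op": "send_rows", "data": {
  "rows": [
    {"x": 2, "y": -45, "z": 0, "roll": -8.5, "hand": 40},
    {"x": 0, "y": -45, "z": 0, "roll": -8.5, "hand": 40},
    {"x": 0, "y": -45, "z": 0, "roll": -8.5, "hand": 40},
    {"x": 0, "y": -9, "z": -30, "roll": -8.5, "hand": 40},
    {"x": 0, "y": 0, "z": -30, "roll": -8.5, "hand": 40},
    {"x": 0, "y": 0, "z": -30, "roll": -8.5, "hand": 40},
    {"x": 0, "y": 0, "z": 0, "roll": -8.5, "hand": 40},
    {"x": 0, "y": 0, "z": 0, "roll": -8.5, "hand": 40},
    {"x": 0, "y": 0, "z": 0, "roll": -8.5, "hand": 40},
    {"x": 0, "y": 0, "z": 0, "roll": -8.5, "hand": 40}
  ]
}}

```text
time: 46.4
position: [0.5761, -0.2198, 0.1951]
tool_rot: [-3.124, -0.318, 0.004]
ft_force: [-0.5, -0.1, -0.1]
grip_width: 0.463
grip_force: 0.0
```

{"op": "send_rows", "data": {
  "rows": [
    {"x": 0, "y": 0, "z": 0, "roll": -8.5, "hand": 40},
    {"x": 0, "y": 0, "z": 0, "roll": -3.4, "hand": 40},
    {"x": 0, "y": 0, "z": 0, "roll": 0, "hand": 40},
    {"x": 0, "y": 0, "z": 0, "roll": 0, "hand": 40}
  ]
}}

```text
time: 46.8
position: [0.5765, -0.2202, 0.1959]
tool_rot: [-3.141, -0.004, 0.003]
ft_force: [0.2, 0.6, 0.3]
grip_width: 0.459
grip_force: 0.0
```

```bash
python3 -c "
from h import *
st()"
```

```text
t 46.8 pos [ 0.5765 -0.2202  0.1959] psi -89.84 f [0.2 0.6 0.3] w 39.9 gf 0.0 j7 -1.04
```

{"op": "send_rows", "data": {
  "rows": [
    {"x": 6, "y": -1.3, "z": -30, "roll": 0, "hand": 40},
    {"x": 0, "y": 0, "z": -25, "roll": 0, "hand": 40},
    {"x": 0, "y": 0, "z": -13, "roll": 0, "hand": 40},
    {"x": 0, "y": 0, "z": 0, "roll": 0, "hand": 5},
    {"x": 0, "y": 0, "z": 0, "roll": 0, "hand": 5},
    {"x": 0, "y": 0, "z": 0, "roll": 0, "hand": 5},
    {"x": 0, "y": 0, "z": 0, "roll": 0, "hand": 5},
    {"x": 0, "y": 0, "z": 0, "roll": 0, "hand": 5},
    {"x": 0, "y": 0, "z": 0, "roll": 0, "hand": 5}
  ],
  "force": 25
}}

```text
time: 47.7
position: [0.5838, -0.2213, 0.1303]
tool_rot: [-3.14, -0.002, -0.002]
ft_force: [-1.5, 4.3, 6.1]
grip_width: 0.134
grip_force: 25.0
```

```bash
python3 -c "
from h import *
st()"
```

```text
t 47.7 pos [ 0.5838 -0.2213  0.1303] psi -89.91 f [-1.5  4.3  6.1] w 11.6 gf 25.0 j7 -1.0
```

{"op": "send_rows", "data": {
  "rows": [
    {"x": 0, "y": 0, "z": 0, "roll": 8.5, "hand": 5},
    {"x": 0, "y": 0, "z": 0, "roll": 8.5, "hand": 5},
    {"x": 0, "y": 0, "z": 0, "roll": 8.5, "hand": 5},
    {"x": 0, "y": 0, "z": 0, "roll": 8.5, "hand": 5},
    {"x": 0, "y": 0, "z": 0, "roll": 8.5, "hand": 5},
    {"x": 0, "y": 0, "z": 0, "roll": 8.5, "hand": 5},
    {"x": 0, "y": 0, "z": 0, "roll": 8.5, "hand": 5},
    {"x": 0, "y": 0, "z": 0, "roll": 8.5, "hand": 5},
    {"x": 0, "y": 0, "z": 0, "roll": 8.5, "hand": 5},
    {"x": 0, "y": 0, "z": 0, "roll": 8.5, "hand": 5}
  ]
}}

```text
time: 48.7
position: [0.5818, -0.219, 0.1302]
tool_rot: [-2.302, -2.127, -0.002]
ft_force: [-9.2, 10.3, 13.1]
grip_width: 0.133
grip_force: 25.0
```

{"op": "send_rows", "data": {
  "rows": [
    {"x": 0, "y": 0, "z": 0, "roll": 5, "hand": 5},
    {"x": 0, "y": 0, "z": 0, "roll": 0, "hand": 5},
    {"x": 0, "y": 0, "z": 0, "roll": 0, "hand": 40},
    {"x": 0, "y": 0, "z": 0, "roll": 0, "hand": 40},
    {"x": 0, "y": 0, "z": 0, "roll": 0, "hand": 40},
    {"x": 0, "y": 0, "z": 20, "roll": 0, "hand": 40},
    {"x": 0, "y": 0, "z": 40, "roll": 8.5, "hand": 40},
    {"x": 0, "y": 0, "z": 40, "roll": 8.5, "hand": 40},
    {"x": 0, "y": 0, "z": 40, "roll": 8.5, "hand": 40},
    {"x": 0, "y": 0, "z": 0, "roll": 8.5, "hand": 40}
  ]
}}

```text
time: 49.7
position: [0.5856, -0.2244, 0.2761]
tool_rot: [1.461, 2.768, 0.003]
ft_force: [0.6, -1.2, -0.3]
grip_width: 0.459
grip_force: 0.0
```

{"op": "send_rows", "data": {
  "rows": [
    {"x": 0, "y": 0, "z": 0, "roll": 8.5, "hand": 40},
    {"x": 10, "y": 40, "z": 0, "roll": 8.5, "hand": 40},
    {"x": 10, "y": 40, "z": 20, "roll": 8.5, "hand": 40},
    {"x": 10, "y": 40, "z": 20, "roll": 8.5, "hand": 40},
    {"x": 10, "y": 30, "z": 20, "roll": 8.5, "hand": 40},
    {"x": 0, "y": 0, "z": 0, "roll": 8.5, "hand": 40},
    {"x": 0, "y": 0, "z": 0, "roll": 4.9, "hand": 40},
    {"x": 0, "y": 0, "z": 0, "roll": 0, "hand": 40},
    {"x": 0, "y": 0, "z": 0, "roll": 0, "hand": 40}
  ]
}}

```text
time: 50.6
position: [0.623, -0.0731, 0.3288]
tool_rot: [-0.007, -3.141, 0.0]
ft_force: [-0.0, -0.3, -0.3]
grip_width: 0.461
grip_force: 0.0
```

```bash
python3 - <<'E'
from h import *
st(); snap('wrist','w_f'); im,c=load('w_f'); snap('scene','sc_f'); snap('side','sd_f')
# dark holes in the front pocket region
for n in('w_f','sd_f'):
    im,c=load(n); Q=proj(c,[[x,y,.04] for x,y in((.435,-.26),(.435,-.18),(.535,-.18),(.535,-.26))]); m=np.zeros(im.shape[:2],np.uint8); cv2.fillConvexPoly(m,Q.round().astype(int),255)
    d=((im.max(2)<60)&(m>0)).astype(np.uint8); k,_,s,cc=cv2.connectedComponentsWithStats(d)
    for i in range(1,k):
        if s[i,4]>5: print(n,s[i,4],cc[i].round(0),onplane(c,[cc[i]],.04)[0,:2].round(4))
for col in('blue',):
    for f in('scene0','sc_f','side0','sd_f'): print(f,[(a,p) for a,p,bb in blobs(load(f)[0],col,500)])
for f in('w_f','sc_f','sd_f'):
    for k in('red','yellow'): print(f,k,[(a,p) for a,p,bb in blobs(load(f)[0],k,150)])
E
```

```text
t 50.6 pos [ 0.623  -0.0731  0.3288] psi 89.76 f [-0.  -0.3 -0.3] w 40.1 gf 0.0 j7 1.67
w_f 107 [129.  28.] [ 0.4573 -0.2382]
w_f 104 [145.  27.] [ 0.4576 -0.2204]
w_f 103 [162.  27.] [ 0.4578 -0.2024]
w_f 93 [135.  85.] [ 0.5153 -0.2392]
w_f 90 [150.  85.] [ 0.5155 -0.2213]
w_f 94 [166.  84.] [ 0.5157 -0.2033]
sd_f 14 [281. 281.] [ 0.5173 -0.2021]
sd_f 13 [255. 283.] [ 0.459  -0.2017]
sd_f 15 [282. 287.] [ 0.5173 -0.2203]
sd_f 14 [256. 290.] [ 0.4593 -0.2197]
sd_f 12 [283. 293.] [ 0.5169 -0.2368]
sd_f 12 [256. 296.] [ 0.4585 -0.2365]
scene0 [(1235, [16.8, 122.4]), (2703, [395.8, 116.4]), (1051, [336.1, 153.3])]
sc_f [(1290, [16.4, 122.6]), (3031, [392.7, 116.4]), (1039, [336.1, 153.4])]
side0 [(2337, [159.6, 99.0]), (634, [186.5, 151.4])]
sd_f [(2808, [156.6, 100.9]), (624, [186.6, 151.3])]
w_f red [(202, [533.8, 138.0]), (3131, [523.2, 180.5])]
w_f yellow [(248, [409.5, 119.1]), (3401, [399.7, 161.8]), (401, [194.2, 312.4]), (410, [372.5, 312.4]), (5354, [339.5, 363.2])]
sc_f red [(194, [167.2, 36.2]), (205, [127.4, 41.8]), (558, [358.0, 218.5]), (2923, [454.1, 251.8])]
sc_f yellow [(636, [301.5, 229.6])]
sd_f red [(567, [359.0, 137.8]), (307, [295.6, 170.9])]
sd_f yellow [(424, [299.3, 206.1])]
```

```bash
python3 - <<'E'
from h import *
im,c=load('sc_f'); g=[p for a,p,bb in blobs(im,'green',80)]; P=onplane(c,g,.054); print(g,P.round(3))
from bench import close_job
if any(np.linalg.norm(p[:2]-[.468,.382])<.012 for p in P): print(close_job())
E
```

```text
[[372.2, 170.3]] [[0.474 0.373 0.054]]
the job is handed in; nothing more can be done
None
```

The job is handed in: red and yellow plates lie flat in their nests (no blue plate was present), the code block is home in the socket, and the grey plate is in its bay at the front. The last camera checks agree with this, but `close_job()` returned no verdict.

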